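# Take the paddle board off its barbed drip hook and rack it

### The arm

A 7-joint arm with a two-finger parallel gripper is mounted at the origin on a cart in front of the work surface, level with it; the furniture and walls round the work are solid. World frame = base frame: x ahead of the robot, y to its left, z up, the work surface at z = 0. Lengths are in m, angles in degrees, forces in N, time in s.
With the tool pointing down it reaches from about 0.425 to 0.875 m from the base axis. Payload 4.7 kg.
Tool frame: the origin (TCP) lies between the finger pads; the fingertips stand 8 mm ahead of it and the grasp point (between the pads) lies 11 mm behind it (env.tip_extent is the distance from the TCP to the fingertips, in m); z points along the fingers, y is the line along which they close (so a half turn about z gives the same grasp; the last joint's range is limited). The gripper opens to 87 mm and grips with 3 to 60 N. Pads are 19 mm wide; open, the fingers measure 117 mm over their backs; the gripper's body (75 mm by 190 mm) begins 51 mm behind the grasp point.
Start: joints at [-68.978, 18.392, -4.016, 83.108, 1.295, 78.541, -3.26], TCP at [0.225, 0.61, 0.231] pointing down, gripper open.
Joint ranges: [-163.93, 163.93], [-17.29, 119.83], [-79.2, 71.16], [3.27, 140.29], [-89.18, 269.18], [5.43, 117.66], [-154.24, 154.24]. Speed limits (degrees/s): [147.25, 147.25, 180, 180, 180, 180, 180].

### API

Orientations are given as [roll, pitch, yaw] about the fixed x, y, z axes, in that order (R = Rz(yaw) Ry(pitch) Rx(roll)).
In Python, from cell import sensors, vision, workorder, env gives the robot as it stands.
- The arm moves only by the tool drive_tool, never from a script. Its argument "moves" is a list of rows, each an object of numbers: "x", "y", "z": the shift along the tool's x, y, z in mm; "rx", "ry", "rz": the turn, a rotation vector about the tool's x, y, z in rad; "fingers": the closure, from -1 (fully open) to 1 (shut). In form: [{"x": .., "y": .., "z": .., "rx": .., "ry": .., "rz": .., "fingers": ..}, ...]. A call has 1 to 20 rows; each row is the pose to reach, as a shift and turn from the pose commanded when the call began, along the tool's axes at that moment; what a row does not reach only later rows make up. A row lasts 1/8 s, in which the tool goes at most 62.5 mm and 10.7 degrees, less where a joint would pass 70% of its speed; a pose out of reach is approached as far as the arm can. A call with a gripper value outside its range is refused whole. The fingers move at their own pace and stop on an object; "force" is the grip in N (left out, the last holds). Time passes only in rows, so rows that repeat a pose let the fingers close. It gives the time, the measured TCP pose, the force, the opening and the grip force at its end, in the units of the state.
- sensors.get_obs(): the state, without advancing time (a new reading comes with each control period).
- vision.read_camera(name): name is "side" or "top"; returns a dict with "image" (400x640x3 uint8, red, green, blue), "fx", "fy", "cx", "cy" (pixels), "R" (3x3) and "t" (3): a world point X has camera coordinates R X + t. Camera axes: x right, y down, z forward; pixel columns grow to the right and rows downward; lengths in m; the calibration is good to about 2 mm. A picture is of the moment at which its call begins. There is no depth.
- workorder.sign_off(): hands the job in; it is judged then, once.
The state is a dict: "time_s": time; "qpos": joint angles; "joint_velocities": joint speeds; "effort": joint torques, N m; "tool_pos": TCP position; "tool_rot": TCP orientation; "force": force on the tool from outside, world axes, zero at the start; "wrist_torque": the same for the moment, N m; "grip_width": finger opening in m; "grasp_force": force on a finger pad.
Only numpy, scipy, OpenCV 4.12 (cv2) and the standard library are available. Lean on these libraries where they do the work, as an engineer would, in place of code of your own. Each camera call takes 0.05 s, during which the arm holds its last target. There are 200 camera calls.

### The job

The wooden paddle board has dripped dry on the barbed hook of the drip stand. Take it by its handle and work it off over the barb without wrenching the hook - raise it, swing its lower end outwards, then ease it up over the barb tip - and stand it upright, handle up, fully down in the empty slot of the wire rack next to the small board, setting it down gently. Do not shift the small board or the things standing round the work.

Things in the scene. Friction and masses are not known exactly. Their poses are not given: they have to be found in the camera images.
- board: Wooden paddle board, 10 mm thick, 0.22 kg, hung by the hole in its handle. Origin: middle of its lower edge; z up to the handle, y along its width, x square to its faces (-x looks out along the hook). Blade 130 mm wide, z = 0 to 132 mm; then a straight handle 44 mm wide (grip across these sides) up to its top at z = 215 mm; rounded corners.
- stand: Steel drip stand, fixed, rigid, locked hook: foot 111 mm across, 22 mm high; post 12 mm thick, its top at z = 280 mm; one wire hook that points to the stand's own -x, in its plane y = 0. Origin under the foot's centre, z up. At the hook's root a cap and nut stand out 11.5 mm from the post's axis. The board starts with its middle 18 to 28 mm out. Keep forces on the hook under 15 N.
- hook_arm (a point): Where the hook's axis crosses the post's, 270 mm up; axes as the stand's. Hook: 7 mm round wire; in u = mm out from here (stand -x) and h = mm up its centre line runs (0,0) (62,0) (66.5,2) (69,6) (78,21) (76.5,22.5) (69,18.5) when fully out: level arm, upturned end leaning outwards, barb nose. Its threaded shank is screwed in by 0 to 28 mm (all u less that), not measured: feel for it.
- hole (a point): Centre of the handle's hole, at board z = 189.75 mm; axes as the board's. It runs through along x, 20 mm wide, 20.5 mm tall (board z = 179.5 to 200 mm); a 15 mm strip above it rests on the hook. Upright, the board meets the arm's underside before the strip clears the barb; lower end swung out (stand -x) 35 to 42 degrees, strip and hole edge just pass nose and upturned end, 1 mm to spare.
- board_rack: Fixed wire rack, 104 x 104 mm: three upright arches of 5 mm wire, each 104 mm long in y and 82.5 mm high, at x = -20, 0 and 20 mm, make two slots 15 mm wide (centres x = -10 and 10 mm, walls square to x). Boards stand on its bottom wires, 9 mm above the worktop. Origin under its centre, z up. The slot at x = -10 mm is empty.
- free_slot (a point): Middle of the floor of the rack's empty slot, on the bottom wires, 9 mm above the worktop; axes as the rack's. The paddle board's origin belongs here, its faces square to the rack's x, either face forward.
- small_board: Small plain board without a handle, 150 mm wide, 100 mm tall, 10 mm thick, loose, standing in the rack's other slot (x = 10 mm). Origin: middle of its lower edge. Leave it.
- salt: White salt shaker, 43 mm across, 73 mm high, bystander. Origin under its centre.
- kitchen_timer: White kitchen timer with a red knob, 62 mm across, 44 mm high, bystander. Origin under its centre.
- rice_bowl: White rice bowl, 113 mm across, 64 mm high, bystander. Origin under its centre.
- white_mug: White mug, 74 mm across, 92 mm high, handle to one side, bystander. Origin under the middle of its outline (handle included).

How it is judged:
By the outcome, as a careful person would: the job done as asked, in the order asked, and still so for the second after the job is handed in, with the robot touching nothing.
It also fails if it takes over 59 s, if anything falls off the work surface, if the arm or the gripper's body presses on something with over 40 N, if the wrist force passes 120 N, or if a joint passes its speed limit or range.

## Working session

There is one attempt and no reset: what is moved stays moved. The work goes in short steps, Python scripts to look and compute and a tool call to move; the robot and the scene stay as the last step left them, time stands still between calls to the robot, and variables do not carry over. Pictures are saved under pics/ and viewed, at most 12 in all, crops included, and the job is handed in when it is done.

Besides the shell and the picture viewer there is one more tool, called after "Emit:" as a command line: name --argument value ..., lists and objects as JSON in quotes. drive_tool: Moves the arm, as the interface text tells. Its arguments: {"type":"object","properties":{"moves":{"type":"array"},"force":{"type":"number"}},"required":["moves"]}

```bash
mkdir -p pics; ls; python3 - <<'E'
from cell import sensors, vision, env
import cv2, numpy as np
print(sensors.get_obs())
for n in ("side","top"):
    c=vision.read_camera(n); np.savez(f"pics/{n}0.npz",**c)
    cv2.imwrite(f"pics/{n}0.png",c["image"][:,:,::-1])
    R=np.array(c["R"]);t=np.array(c["t"]); print(n,c["fx"],c["fy"],c["cx"],c["cy"],R.round(3).tolist(),t,-R.T@t)
E
```

```text
pics
{'time_s': 0.0, 'qpos': array([-68.97705309,  18.43803489,  -4.0144205 ,  83.17531389,
         1.29512127,  78.53814359,  -3.25989915]), 'joint_velocities': array([-0.10194495, -0.00740829,  0.05583578,  0.08152495, -0.01552712,
        0.0562586 , -0.0323236 ]), 'effort': array([ 1.47764426e-04, -4.91292965e+01, -4.03563436e-01, -3.12526166e+01,
       -6.38159411e-02,  4.35472280e-02,  1.62308652e-04]), 'tool_pos': array([0.2244813 , 0.60944687, 0.22946933]), 'tool_rot': array([-1.79893749e+02,  6.11876997e-03,  1.59785888e+02]), 'force': array([-0.35608464, -0.19854182,  0.80961068]), 'wrist_torque': array([-0.01472742,  0.04420234, -0.02501786]), 'grasp_force': 0.0, 'grip_width': 0.08669143203429408}
side 493.0278709633234 493.0278709633234 319.51673489088097 190.4761128747757 [[0.711, -0.703, 0.02], [-0.432, -0.458, -0.777], [0.555, 0.544, -0.629]] [-0.27276251  0.44074674  1.05589009] [-0.2017795  -0.56396784  1.01231728]
top 404.5705967420636 404.5705967420636 320.6004195902552 202.11669588962232 [[-0.016, -1.0, 0.005], [-0.99, 0.016, -0.142], [0.141, -0.008, -0.99]] [0.16598901 0.56172728 1.03302536] [0.41258707 0.1650276  1.10125796]
```

View pics/side0.png

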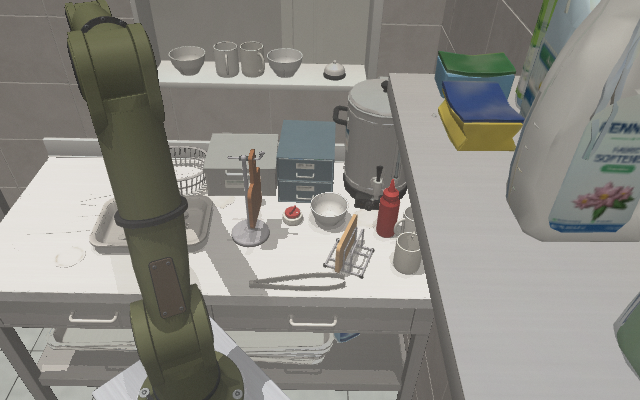

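View pics/top0.png

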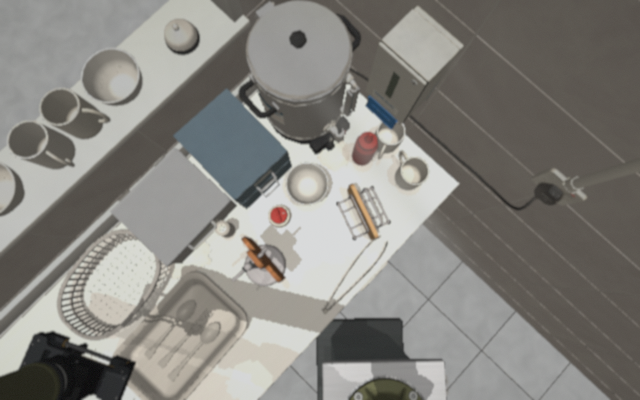

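The side view shows the stand's foot at about (250,232), the board edge-on at (253,190), its hook near (240,157) and the rack at (350,258). In the top view the stand is at (265,265) and the rack at (362,212), with the bowl at (308,183) and the timer at (280,215). I'll enlarge these regions.

```bash
python3 - <<'E'
import cv2, numpy as np
s=cv2.imread("pics/side0.png");t=cv2.imread("pics/top0.png")
def z(i,x,y,w,h,k): return cv2.resize(i[y:y+h,x:x+w],(w*k,h*k),interpolation=cv2.INTER_CUBIC)
a=np.vstack([z(s,215,140,80,60,5),z(s,215,200,80,60,5)])
b=np.vstack([z(t,225,225,80,60,5),z(t,325,175,80,60,5)])
cv2.imwrite("pics/c1.png",np.hstack([a,b]))
E
```

```text
(no output)
```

View pics/c1.png

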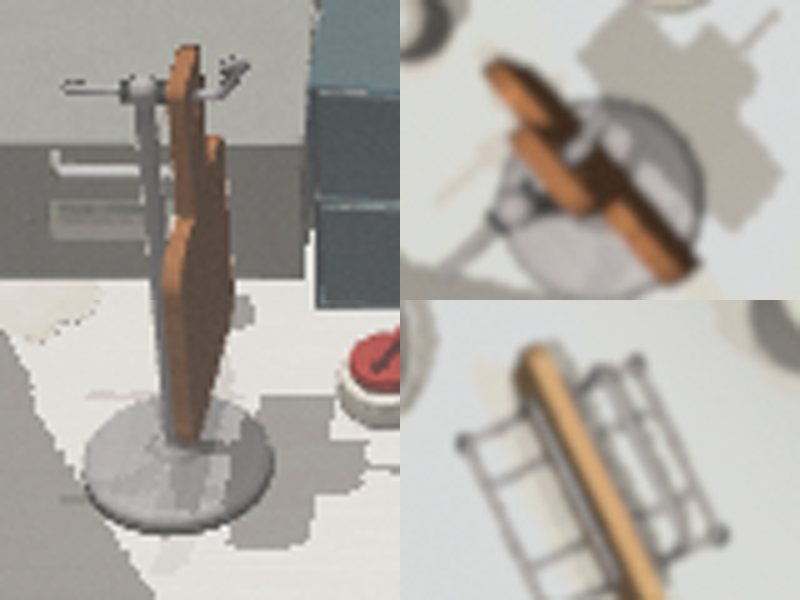

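```bash
cat > h.py <<'E'
import numpy as np, cv2
def cam(n,k=0): 
    c=np.load(f"pics/{n}{k}.npz"); return {q:c[q] for q in c}
def ray(c,p):
    d=c["R"].T@np.array([(p[0]-c["cx"])/c["fx"],(p[1]-c["cy"])/c["fy"],1]); return -c["R"].T@c["t"],d/np.linalg.norm(d)
def onz(c,p,z): 
    o,d=ray(c,p); return o+d*(z-o[2])/d[2]
def proj(c,X):
    q=c["R"]@np.asarray(X,float)+c["t"]; return np.array([c["fx"]*q[0]/q[2]+c["cx"],c["fy"]*q[1]/q[2]+c["cy"]])
def tri(c1,p1,c2,p2):
    o1,d1=ray(c1,p1);o2,d2=ray(c2,p2)
    s=np.linalg.lstsq(np.c_[d1,-d2],o2-o1,rcond=None)[0]
    a=o1+s[0]*d1;b=o2+s[1]*d2; return (a+b)/2,np.linalg.norm(a-b)
E
python3 - <<'E'
from h import *
s=cam("side");t=cam("top")
S=lambda x,y:((x+.5)/5-.5+215,(y+.5)/5-.5+140)
T=lambda x,y:((x-400+.5)/5-.5+225,(y+.5)/5-.5+225)
K=lambda x,y:((x-400+.5)/5-.5+325,(y-300+.5)/5-.5+175)
f=lambda v:np.round(np.array(v)*1000,1)
print("foot",f(onz(t,T(602,198),.011)),"post",f(onz(t,T(513,206),.28)),f(onz(s,S(145,83),.28)))
print("htop",[f(onz(t,T(*p),.2885)) for p in((522,135),(585,207))])
print("side hook nose",tri(s,S(243,64),t,T(603,106)))
for p in((465,440),(638,365),(718,535)): print("rack",f(onz(t,K(*p),.007)))
# foot from side: bottom outline extremes
print("footside",f(onz(s,S(179,462),.015)))
def mask(c,box):
    x,y,w,h=box; hsv=cv2.cvtColor(c["image"],cv2.COLOR_RGB2HSV); m=np.zeros(hsv.shape[:2],np.uint8)
    m[y:y+h,x:x+w]=cv2.inRange(hsv,(5,90,60),(20,255,255))[y:y+h,x:x+w]; return m
a=cv2.resize(s["image"][225:285,315:385],None,fx=8,fy=8,interpolation=cv2.INTER_CUBIC)[:,:,::-1]
b=cv2.resize(t["image"][175:250,330:395],None,fx=6.4,fy=6.4,interpolation=cv2.INTER_CUBIC)[:,:,::-1]
h=600
o=np.zeros((480,560+416-176,3),np.uint8); o[:,:400]=a[:,80:480]; o[:,400:]=b[:,:400]
cv2.imwrite("pics/c2.png",o)
E
```

```text
foot [403.8 307.4  11. ] post [403.4 307.9 280. ] [400.2 302.1 280. ]
htop [array([431.4, 303.1, 288.5]), array([402.6, 277.9, 288.5])]
side hook nose (array([0.4417053 , 0.27159891, 0.28764696]), np.float64(0.0018138464342413116))
rack [566.9 110.2   7. ]
rack [607.   14.2   7. ]
rack [512.6 -26.    7. ]
footside [397.2 299.4  15. ]
```

View pics/c2.png

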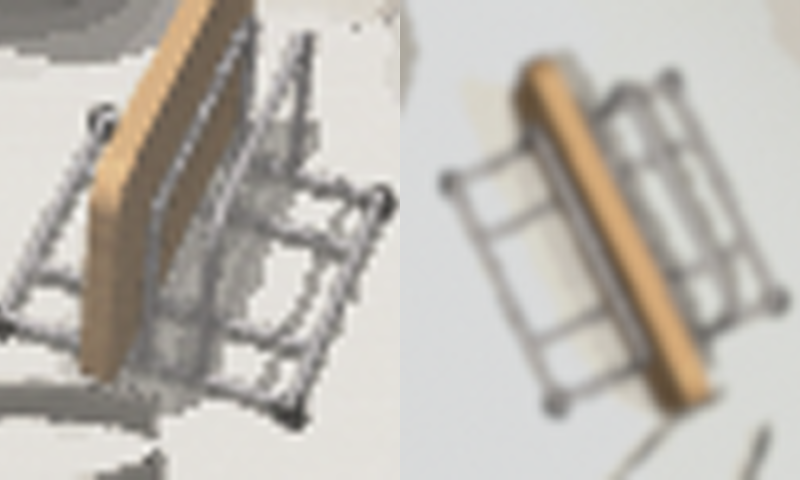

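The side crop shows the rack's four feet at about (103,122), (382,200), (290,415) and (5,330), with the empty slot to the right of the small board. The top crop shows the same feet at (449,184), (670,82), (776,300) and (556,406).

```bash
python3 - <<'E'
from h import *
s=cam("side");t=cam("top")
S=lambda x,y:((x+.5)/5-.5+215,(y+.5)/5-.5+140)
T=lambda x,y:((x-400+.5)/5-.5+225,(y+.5)/5-.5+225)
A=lambda x,y:((x+.5)/8-.5+325,(y+.5)/8-.5+225)
B=lambda x,y:((x-400+.5)/6.4-.5+330,(y+.5)/6.4-.5+175)
f=lambda v:np.round(np.array(v)*1000,1)
P=[]
for a,b in zip([(103,122),(382,200),(290,415),(5,330)],[(449,184),(670,82),(776,300),(556,406)]):
    X,e=tri(s,A(*a),t,B(*b)); print("rack",f(X),f(e),"side@7",f(onz(s,A(*a),.007)),"top@7",f(onz(t,B(*b),.007)))
print("post",tri(s,S(145,83),t,T(513,206)))
def dirs(P): 
    d=P[1]-P[0]+P[2]-P[3]; e=P[2]-P[1]+P[3]-P[0]
    return np.degrees(np.arctan2(d[1],d[0])),np.degrees(np.arctan2(e[1],e[0])),P.mean(0)
print("top",dirs(np.array([onz(t,B(*b),.007)*1 for b in [(449,184),(670,82),(776,300),(556,406)]])))
print("side",dirs(np.array([onz(s,A(*b),.007)*1 for b in [(103,122),(382,200),(290,415),(5,330)]])))
# board masks
def hs(c): return cv2.cvtColor(c["image"],cv2.COLOR_RGB2HSV)
for n,c,(x,y,w,h) in (("side",s,(240,140,30,95)),("top",t,(235,230,55,60)),("topsb",t,(340,175,45,70)),("sidesb",s,(325,205,45,75))):
    m=cv2.inRange(hs(c)[y:y+h,x:x+w],(4,80,50),(22,255,255)); v=np.argwhere(m)[:,::-1]+[x,y]
    r=cv2.minAreaRect(v.astype(np.float32)); print(n,len(v),np.round(r[0],1),np.round(r[1],1),round(r[2],1),cv2.boxPoints(r).round(1).tolist())
# hook: side-view rays onto hook plane for several yaws, anchor post
for yaw in (-43,-46,-49):
  d=np.array([np.cos(np.radians(yaw)),np.sin(np.radians(yaw)),0]); n=np.array([-d[1],d[0],0]);p0=np.array([.4034,.3079,.27])
  p0=np.array([.402,.305,.27]) 
  out=[]
  for q in ((145,90),(212,95),(222,92),(247,66),(65,88)):
    o,dd=ray(s,S(*q)); X=o+dd*(n@(p0-o))/(n@dd); out.append(f([(X-p0)@d,X[2]-.27]).tolist())
  print(yaw,out)
E
```

```text
rack [565.6 110.9   3.6] 0.6 side@7 [563.3 108.5   7. ] top@7 [564.9 111.3   7. ]
rack [608.3  14.9   4.7] 0.6 side@7 [606.8  13.4   7. ] top@7 [607.6  15.4   7. ]
rack [513.3 -27.2   0.8] 0.8 side@7 [508.6 -30.3   7. ] top@7 [513.  -26.4   7. ]
rack [ 4.707e+02  6.710e+01 -2.000e-01] 1.6 side@7 [466.6  62.2   7. ] top@7 [469.7  68.3   7. ]
post (array([0.40383296, 0.30836375, 0.27509734]), np.float64(0.0012814157942096552))
top (np.float64(-65.69273501969022), np.float64(-155.92901060926621), array([0.53882197, 0.042139  , 0.007     ]))
side (np.float64(-65.50410699563625), np.float64(-155.21749893579852), array([0.53631729, 0.0384371 , 0.007     ]))
side 296 [252.4 187.5] [10.3 77.1] 1.4 [[246.3000030517578, 225.89999389648438], [248.1999969482422, 148.89999389648438], [258.5, 149.10000610351562], [256.6000061035156, 226.1999969482422]]
top 497 [260.3 260. ] [56.  13.4] 49.4 [[237.0, 243.1999969482422], [247.1999969482422, 234.39999389648438], [283.6000061035156, 276.8999938964844], [273.3999938964844, 285.6000061035156]]
topsb 341 [362.7 211.4] [57.7  8. ] 64.5 [[346.70001220703125, 187.10000610351562], [353.8999938964844, 183.60000610351562], [378.70001220703125, 235.6999969482422], [371.5, 239.1999969482422]]
sidesb 147 [345.  233.3] [ 4.3 42.5] 25.3 [[334.0, 251.60000610351562], [352.20001220703125, 213.10000610351562], [356.0, 215.0], [337.8999938964844, 253.39999389648438]]
-43 [[-0.1, 3.2], [34.2, 0.1], [39.4, 1.9], [53.1, 18.2], [-41.1, 4.5]]
-46 [[-0.1, 3.2], [34.4, 1.3], [39.7, 3.4], [53.5, 20.2], [-41.5, 3.0]]
-49 [[-0.1, 3.2], [34.8, 2.6], [40.1, 4.9], [54.0, 22.1], [-42.1, 1.4]]
```

```bash
cat >> h.py <<'E'
from scipy.spatial.transform import Rotation as Rn
def rot(e): return Rn.from_euler("xyz",e,degrees=True)
def delta(p0,e0,p1,e1):
    r0=rot(e0); d=r0.inv().apply(np.array(p1)-np.array(p0))*1000
    return d.round(1),(r0.inv()*rot(e1)).as_rotvec().round(3)
E
python3 - <<'E'
from h import *
t=cam("top")
T=lambda x,y:((x-400+.5)/5-.5+225,(y+.5)/5-.5+225)
a,b=onz(t,T(488,62),.2),onz(t,T(690,270),.2); d=a-b; print(np.degrees(np.arctan2(d[1],d[0])),np.linalg.norm(d),(a+b)/2)
a,b=onz(t,T(443,276),.27),onz(t,T(603,106),.292); d=b-a; print("hook",np.degrees(np.arctan2(d[1],d[0])))
p0=[.225,.61,.231];e0=[180,0,159.8]
print(delta(p0,e0,[.417,.291,.36],[180,0,134.5]))
E
```

```text
44.054273588973906 0.12852957915575708 [0.41970203 0.28883509 0.2       ]
hook -45.33463963553169
(array([-290.3, -233.1, -129. ]), array([ 0.   , -0.   ,  0.442]))
```

Emit:
drive_tool --moves '[{"z": -45, "fingers": -1}, {"z": -90}, {"x": -20, "y": -15, "z": -129, "rz": 0.04}, {"x": -55, "y": -45, "z": -129, "rz": 0.09}, {"x": -90, "y": -72, "z": -129, "rz": 0.14}, {"x": -125, "y": -100, "z": -129, "rz": 0.2}, {"x": -160, "y": -128, "z": -129, "rz": 0.26}, {"x": -195, "y": -157, "z": -129, "rz": 0.31}, {"x": -230, "y": -185, "z": -129, "rz": 0.36}, {"x": -265, "y": -213, "z": -129, "rz": 0.41}, {"x": -282, "y": -227, "z": -129, "rz": 0.435}, {"x": -290, "y": -233, "z": -129, "rz": 0.442}, {"x": -290, "y": -233, "z": -129, "rz": 0.442}, {"x": -290, "y": -233, "z": -129, "rz": 0.442}]'

```text
invalid input at $.moves[0]: expected keys x, y, z, rx, ry, rz, fingers
```

Emit:
drive_tool --moves '[{"x": 0, "y": 0, "z": -45, "rx": 0, "ry": 0, "rz": 0, "fingers": -1}, {"x": 0, "y": 0, "z": -90, "rx": 0, "ry": 0, "rz": 0, "fingers": -1}, {"x": -20, "y": -15, "z": -129, "rx": 0, "ry": 0, "rz": 0.04, "fingers": -1}, {"x": -55, "y": -45, "z": -129, "rx": 0, "ry": 0, "rz": 0.09, "fingers": -1}, {"x": -90, "y": -72, "z": -129, "rx": 0, "ry": 0, "rz": 0.14, "fingers": -1}, {"x": -125, "y": -100, "z": -129, "rx": 0, "ry": 0, "rz": 0.2, "fingers": -1}, {"x": -160, "y": -128, "z": -129, "rx": 0, "ry": 0, "rz": 0.26, "fingers": -1}, {"x": -195, "y": -157, "z": -129, "rx": 0, "ry": 0, "rz": 0.31, "fingers": -1}, {"x": -230, "y": -185, "z": -129, "rx": 0, "ry": 0, "rz": 0.36, "fingers": -1}, {"x": -265, "y": -213, "z": -129, "rx": 0, "ry": 0, "rz": 0.41, "fingers": -1}, {"x": -282, "y": -227, "z": -129, "rx": 0, "ry": 0, "rz": 0.435, "fingers": -1}, {"x": -290, "y": -233, "z": -129, "rx": 0, "ry": 0, "rz": 0.442, "fingers": -1}, {"x": -290, "y": -233, "z": -129, "rx": 0, "ry": 0, "rz": 0.442, "fingers": -1}, {"x": -290, "y": -233, "z": -129, "rx": 0, "ry": 0, "rz": 0.442, "fingers": -1}]'

```text
time_s: 1.85
tool_pos: [0.4152, 0.2929, 0.3593]
tool_rot: [-180.0, -0.0, 134.6]
force: [-1.5, 0.1, 0.6]
grip_width: 0.0875
grasp_force: 0.0
```

```bash
cat > look.py <<'E'
import sys
from cell import sensors, vision
from h import *
k=sys.argv[1]
o=sensors.get_obs(); print(o["time_s"],o["tool_pos"].round(4),o["tool_rot"].round(2),o["force"].round(2),o["qpos"].round(1),round(o["grip_width"],4))
for n in ("side","top"):
    c=vision.read_camera(n); np.savez(f"pics/{n}{k}.npz",**c)
E
python3 look.py 1; python3 - <<'E'
from h import *
s=cam("side",1);t=cam("top",1)
z=lambda i,x,y,w,h,k: cv2.resize(i[y:y+h,x:x+w],(w*k,h*k),interpolation=cv2.INTER_CUBIC)[:,:,::-1]
cv2.imwrite("pics/c3.png",np.hstack([z(s["image"],215,90,80,110,5),z(t["image"],225,200,80,110,5)]))
E
```

```text
1.85 [0.4152 0.2929 0.3593] [-1.7999e+02 -3.0000e-02  1.3464e+02] [-1.54  0.08  0.58] [-49.9  -1.1  11.6  90.8   0.2  90.3   6.3] 0.0875
```

View pics/c3.png

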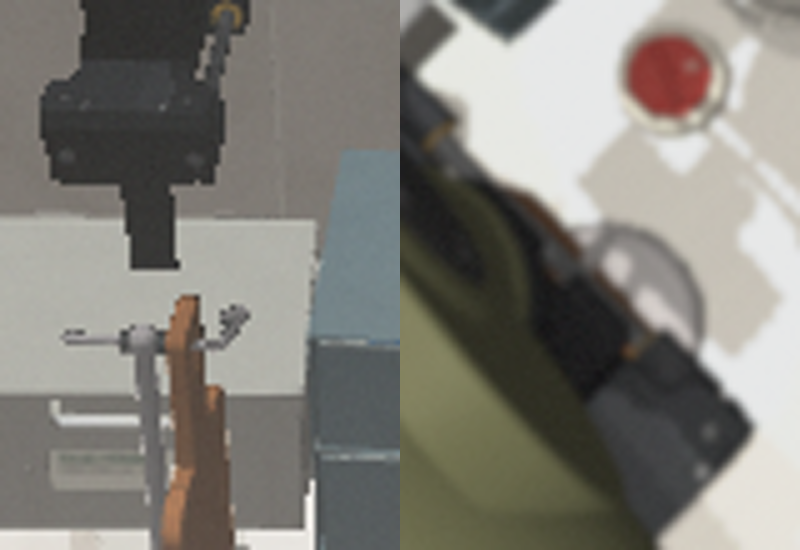

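```bash
python3 - <<'E'
from h import *
s=cam("side",1)
S=lambda x,y:((x+.5)/5-.5+215,(y+.5)/5-.5+90)
p=np.array([.4152,.2929,.3593]);r=rot([180,0,134.6])
for y in(-.0435,-.0585):
  for x in(-.0095,.0095): print("tip",x,y,(proj(s,p+r.apply([x,-y,.008]))-[215,90])*5, (proj(s,p+r.apply([x,y,.008]))-[215,90])*5)
# handle near side face (board y=-22mm): expected for centre candidates
for c in((.417,.2905),(.4152,.2929),(.4197,.2888)):
  q=np.array([*c,0])
  for z in (.2685,.2885): print(c,z,[((proj(s,q+[0,0,z]+r.apply([x,yy,0]))-[215,90])*5).round(1).tolist() for yy in(-.022,.022) for x in(.005,-.005)])
  print("blade low",[((proj(s,q+[0,0,.0735+zz]+r.apply([x,yy,0]))-[215,90])*5).round(1).tolist() for zz in (0.0,.132) for yy in(-.065,.065) for x in(.005,-.005)])
E
```

```text
tip -0.0095 -0.0435 [196.59239335 163.82850312] [175.76981169 257.94453951]
tip 0.0095 -0.0435 [159.36826624 162.94707673] [136.43136531 257.01664424]
tip -0.0095 -0.0585 [199.95843227 148.61433583] [171.93837285 275.26226903]
tip 0.0095 -0.0585 [163.07608303 147.74045736] [132.21087301 274.32586515]
(0.417, 0.2905) 0.2685 [[169.4, 370.6], [189.0, 371.1], [179.8, 321.4], [198.9, 321.8]]
(0.417, 0.2905) 0.2885 [[166.6, 338.6], [186.4, 339.1], [177.2, 289.7], [196.5, 290.1]]
blade low [[184.8, 705.7], [203.1, 706.2], [211.2, 552.5], [228.2, 552.8], [167.7, 519.3], [187.2, 519.8], [196.9, 370.5], [215.0, 370.9]]
(0.4152, 0.2929) 0.2685 [[163.7, 370.0], [183.3, 370.5], [174.3, 320.8], [193.3, 321.2]]
(0.4152, 0.2929) 0.2885 [[160.8, 338.0], [180.6, 338.5], [171.6, 289.1], [190.8, 289.6]]
blade low [[179.4, 705.1], [197.7, 705.5], [206.2, 551.9], [223.2, 552.3], [162.0, 518.7], [181.5, 519.2], [191.6, 370.0], [209.7, 370.4]]
(0.4197, 0.2888) 0.2685 [[175.7, 369.9], [195.2, 370.4], [185.9, 320.7], [205.0, 321.1]]
(0.4197, 0.2888) 0.2885 [[172.9, 337.9], [192.7, 338.4], [183.4, 289.0], [202.6, 289.5]]
blade low [[190.6, 705.0], [208.9, 705.4], [216.6, 551.8], [233.6, 552.2], [173.9, 518.6], [193.4, 519.0], [202.7, 369.9], [220.7, 370.3]]
```

The side crop shows the near fingertip at (127–180, 268), close to where I projected it, and the handle near x 168–200. The board seems to lean slightly, so I'll check its edges row by row.

```bash
python3 - <<'E'
from h import *
for k in(0,1):
  s=cam("side",k); hsv=cv2.cvtColor(s["image"],cv2.COLOR_RGB2HSV)
  m=cv2.inRange(hsv,(2,60,40),(24,255,255)); print(k)
  for y in range(148,232,6):
    xs=[x for x in range(240,270) if m[y,x]]; print(y,min(xs,default=0),max(xs,default=0),"V:",hsv[y,238:268,2].tolist() if k==0 else "")
s=cam("side",1);r=rot([180,0,134.6])
q=np.array([.417,.2905,0])
for z in(.20,.17,.14,.11,.08): print([proj(s,q+[0,0,z]+r.apply([x,-.065,0])).round(1).tolist() for x in(.005,-.005)], "post",proj(s,[.4034,.3079,z]).round(1))
E
```

```text
0
148 0 0 V: [171, 172, 171, 171, 170, 169, 171, 170, 172, 171, 170, 169, 172, 169, 167, 169, 168, 171, 170, 170, 171, 171, 171, 171, 171, 171, 171, 169, 171, 169]
154 249 254 V: [172, 170, 171, 170, 172, 172, 173, 171, 173, 172, 171, 173, 171, 173, 172, 88, 86, 169, 171, 171, 172, 78, 80, 91, 108, 99, 170, 172, 170, 171]
160 248 254 V: [171, 104, 108, 115, 104, 105, 105, 100, 85, 73, 91, 103, 102, 106, 86, 92, 97, 85, 171, 160, 171, 171, 171, 171, 171, 171, 172, 173, 171, 170]
166 249 255 V: [171, 172, 171, 172, 111, 107, 104, 102, 123, 171, 170, 104, 106, 106, 94, 95, 85, 87, 170, 173, 172, 171, 172, 171, 171, 170, 171, 172, 172, 172]
172 249 259 V: [116, 118, 116, 116, 115, 110, 109, 104, 100, 117, 115, 136, 105, 104, 105, 86, 85, 87, 103, 104, 88, 86, 111, 114, 113, 113, 112, 114, 114, 113]
178 250 259 V: [113, 113, 112, 113, 115, 140, 108, 107, 103, 125, 112, 113, 107, 106, 107, 98, 87, 87, 85, 87, 90, 88, 156, 115, 115, 112, 113, 115, 112, 114]
184 250 260 V: [133, 129, 127, 130, 135, 129, 111, 108, 105, 99, 138, 213, 172, 170, 168, 156, 91, 89, 85, 87, 89, 91, 89, 113, 114, 11
[... 918 characters left out ...]
48, 150, 152, 161, 203, 226, 226, 227, 227, 228, 165]
226 250 254 V: [181, 180, 180, 177, 178, 178, 178, 178, 178, 161, 113, 112, 112, 116, 120, 106, 94, 133, 148, 149, 165, 175, 175, 178, 178, 129, 126, 125, 128, 124]
1
148 0 0 V: 
154 249 254 V: 
160 248 254 V: 
166 249 255 V: 
172 249 259 V: 
178 250 259 V: 
184 250 260 V: 
190 248 260 V: 
196 247 261 V: 
202 248 260 V: 
208 248 259 V: 
214 249 257 V: 
220 250 256 V: 
226 250 254 V: 
[[248.7, 195.5], [252.6, 195.6]] post [245.5 179.3]
[[249.5, 204.4], [253.3, 204.5]] post [246.3 188. ]
[[250.3, 213.0], [254.1, 213.0]] post [247.1 196.5]
[[251.1, 221.3], [254.8, 221.4]] post [247.9 204.8]
[[251.8, 229.4], [255.5, 229.5]] post [248.7 212.8]
```

```bash
python3 - <<'E'
from h import *
from cell import sensors
o=sensors.get_obs();print(o["time_s"],o["tool_pos"],o["tool_rot"],o["force"])
print(delta(o["tool_pos"],o["tool_rot"],[.418,.2897,.254],[180,0,131.7]))
E
```

```text
1.95 [0.4154277  0.29248431 0.35937894] [-1.79984468e+02 -1.28044122e-02  1.34619306e+02] [-0.21817311 -0.12587751 -0.43121869]
(array([-3.800e+00, -1.000e-01,  1.054e+02]), array([-0.   , -0.   ,  0.051]))
```

Emit:
drive_tool --moves '[{"x": -2, "y": 0, "z": 20, "rx": 0, "ry": 0, "rz": 0.03, "fingers": -1}, {"x": -3.5, "y": 0, "z": 45, "rx": 0, "ry": 0, "rz": 0.05, "fingers": -1}, {"x": -3.5, "y": 0, "z": 70, "rx": 0, "ry": 0, "rz": 0.05, "fingers": -1}, {"x": -3.5, "y": 0, "z": 85, "rx": 0, "ry": 0, "rz": 0.05, "fingers": -1}, {"x": -3.5, "y": 0, "z": 95, "rx": 0, "ry": 0, "rz": 0.05, "fingers": -1}, {"x": -3.5, "y": 0, "z": 102, "rx": 0, "ry": 0, "rz": 0.05, "fingers": -1}, {"x": -3.5, "y": 0, "z": 105, "rx": 0, "ry": 0, "rz": 0.05, "fingers": -1}, {"x": -3.5, "y": 0, "z": 105, "rx": 0, "ry": 0, "rz": 0.05, "fingers": -1}, {"x": -3.5, "y": 0, "z": 105, "rx": 0, "ry": 0, "rz": 0.05, "fingers": -1}]'

```text
time_s: 3.08
tool_pos: [0.4189, 0.2888, 0.2551]
tool_rot: [179.9, 0.0, 131.6]
force: [-0.9, 0.9, 0.3]
grip_width: 0.0871
grasp_force: 0.0
```

```bash
python3 look.py 2; python3 - <<'E'
from h import *
s=cam("side",2)
z=lambda i,x,y,w,h,k: cv2.resize(i[y:y+h,x:x+w],(w*k,h*k),interpolation=cv2.INTER_CUBIC)[:,:,::-1]
cv2.imwrite("pics/c4.png",z(s["image"],215,115,80,60,8))
E
```

```text
3.075 [0.4189 0.2888 0.2551] [179.95   0.   131.6 ] [-0.94  0.94  0.32] [-49.4   0.2  11.9 101.2  -0.   78.5   4.1] 0.0871
```

View pics/c4.png

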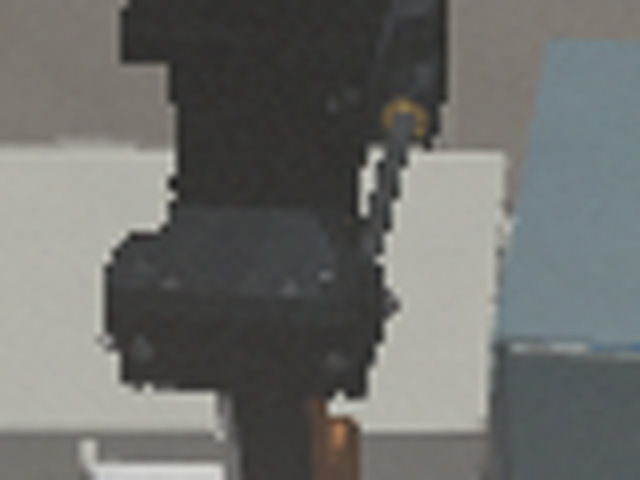

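The crop shows the near finger at about x 232–318, covering the handle, with the far shoulder of the blade just visible at its right. The position agrees with my estimate, so I'll close the fingers.

Emit:
drive_tool --moves '[{"x": 0, "y": 0, "z": 0, "rx": 0, "ry": 0, "rz": 0, "fingers": 0.2}, {"x": 0, "y": 0, "z": 0, "rx": 0, "ry": 0, "rz": 0, "fingers": 0.4}, {"x": 0, "y": 0, "z": 0, "rx": 0, "ry": 0, "rz": 0, "fingers": 1}, {"x": 0, "y": 0, "z": 0, "rx": 0, "ry": 0, "rz": 0, "fingers": 1}, {"x": 0, "y": 0, "z": 0, "rx": 0, "ry": 0, "rz": 0, "fingers": 1}, {"x": 0, "y": 0, "z": 0, "rx": 0, "ry": 0, "rz": 0, "fingers": 1}]' --force 50

```text
time_s: 3.92
tool_pos: [0.4188, 0.2888, 0.2546]
tool_rot: [180.0, 0.0, 131.6]
force: [-0.8, 0.3, 0.2]
grip_width: 0.0433
grasp_force: 50.0
```

```bash
python3 - <<'E'
from cell import sensors
for i in range(1):
    o=sensors.get_obs();print(o["time_s"],o["tool_pos"],o["tool_rot"],o["force"],o["wrist_torque"],o["grip_width"],o["grasp_force"])
E
```

```text
3.925 [0.41881121 0.2887731  0.25460345] [1.79974535e+02 8.50433904e-04 1.31602008e+02] [-0.78233789  0.31123419  0.2281666 ] [ 0.04705247 -0.0864176  -0.00128639] 0.04326618672212818 49.99935423955321
```

Emit:
drive_tool --moves '[{"x": 0, "y": 0, "z": -2, "rx": 0, "ry": 0, "rz": 0, "fingers": 1}, {"x": 0, "y": 0, "z": -4, "rx": 0, "ry": 0, "rz": 0, "fingers": 1}, {"x": 0, "y": 0, "z": -6, "rx": 0, "ry": 0, "rz": 0, "fingers": 1}, {"x": 0, "y": 0, "z": -7, "rx": 0, "ry": 0, "rz": 0, "fingers": 1}, {"x": 0, "y": 0, "z": -7, "rx": 0, "ry": 0, "rz": 0, "fingers": 1}, {"x": 0, "y": 0, "z": -7, "rx": 0, "ry": 0, "rz": 0, "fingers": 1}]'

```text
time_s: 4.68
tool_pos: [0.4187, 0.2886, 0.2615]
tool_rot: [-180.0, -0.0, 131.6]
force: [-0.1, -0.3, -2.8]
grip_width: 0.0432
grasp_force: 50.0
```

```bash
python3 look.py 3; python3 - <<'E'
from h import *
s=cam("side",3)
z=lambda i,x,y,w,h,k: cv2.resize(i[y:y+h,x:x+w],(w*k,h*k),interpolation=cv2.INTER_CUBIC)[:,:,::-1]
cv2.imwrite("pics/c5.png",z(s["image"],215,125,80,60,8))
E
```

```text
4.675 [0.4187 0.2886 0.2615] [-180.    -0.   131.6] [-0.13 -0.25 -2.83] [-4.940e+01  1.000e-01  1.190e+01  1.006e+02 -0.000e+00  7.930e+01
  4.100e+00] 0.0432
```

View pics/c5.png

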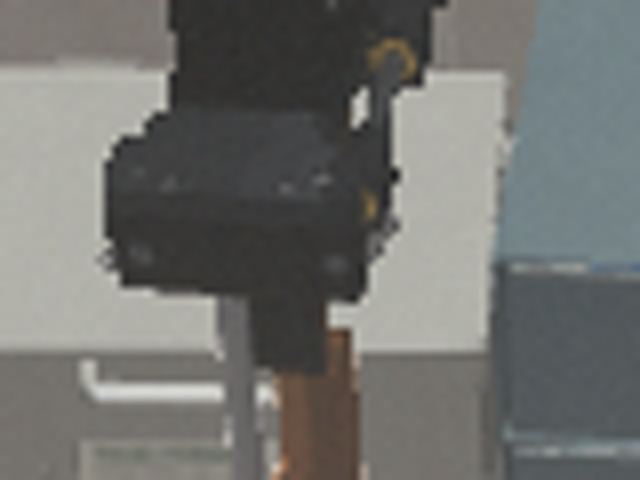

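The crop shows the board gripped and lifted clear, with the finger at (250–328, 370) and the hook tip peeping out near (390,225). The force reading of about −2.8 N roughly matches the board's weight. Next I'll align its yaw with the hook and feel outwards for the barb.

Emit:
drive_tool --moves '[{"x": -1, "y": 0, "z": 0, "rx": 0, "ry": 0, "rz": -0.025, "fingers": 1}, {"x": -3, "y": 0, "z": 0, "rx": 0, "ry": 0, "rz": -0.05, "fingers": 1}, {"x": -5, "y": 0.2, "z": 0, "rx": 0, "ry": 0, "rz": -0.05, "fingers": 1}, {"x": -7, "y": 0.3, "z": 0, "rx": 0, "ry": 0, "rz": -0.05, "fingers": 1}, {"x": -7, "y": 0.3, "z": 0, "rx": 0, "ry": 0, "rz": -0.05, "fingers": 1}, {"x": -7, "y": 0.3, "z": 0, "rx": 0, "ry": 0, "rz": -0.05, "fingers": 1}, {"x": -7, "y": 0.3, "z": 0, "rx": 0, "ry": 0, "rz": -0.05, "fingers": 1}]'

```text
time_s: 5.65
tool_pos: [0.4235, 0.2837, 0.2616]
tool_rot: [180.0, -0.0, 134.5]
force: [-0.3, -0.0, -3.0]
grip_width: 0.0438
grasp_force: 50.0
```

```bash
cat > st.py <<'E'
from cell import sensors
from h import *
o=sensors.get_obs(); r=rot(o["tool_rot"])
print(o["time_s"],o["tool_pos"].round(4),o["tool_rot"].round(2),"toolF",r.inv().apply(o["force"]).round(2),"T",r.inv().apply(o["wrist_torque"]).round(3))
d=np.array([np.cos(np.radians(-45.3)),np.sin(np.radians(-45.3)),0]); print("u",round(float((o["tool_pos"]-[.4034,.3079,0])@d)*1000,2))
E
python3 st.py
```

```text
5.65 [0.4235 0.2837 0.2616] [179.99  -0.   134.47] toolF [ 0.22 -0.25  3.  ] T [ 0.008 -0.035 -0.032]
u 31.36
```

Emit:
drive_tool --moves '[{"x": -0.7, "y": 0, "z": 0, "rx": 0, "ry": 0, "rz": 0, "fingers": 1}, {"x": -1.4, "y": 0, "z": 0, "rx": 0, "ry": 0, "rz": 0, "fingers": 1}, {"x": -2, "y": 0, "z": 0, "rx": 0, "ry": 0, "rz": 0, "fingers": 1}, {"x": -2, "y": 0, "z": 0, "rx": 0, "ry": 0, "rz": 0, "fingers": 1}]'

```text
time_s: 6.15
tool_pos: [0.425, 0.2821, 0.2616]
tool_rot: [180.0, 0.0, 134.5]
force: [-0.8, -0.4, -3.1]
grip_width: 0.0431
grasp_force: 50.0
```

```bash
python3 st.py
```

```text
6.15 [0.425  0.2821 0.2616] [179.99   0.   134.46] toolF [ 0.33 -0.85  3.05] T [ 0.021  0.001 -0.033]
u 33.54
```

Emit:
drive_tool --moves '[{"x": -0.7, "y": 0, "z": 0, "rx": 0, "ry": 0, "rz": 0, "fingers": 1}, {"x": -1.4, "y": 0, "z": 0, "rx": 0, "ry": 0, "rz": 0, "fingers": 1}, {"x": -1.4, "y": 0, "z": 0, "rx": 0, "ry": 0, "rz": 0, "fingers": 1}]'

```text
time_s: 6.52
tool_pos: [0.426, 0.2811, 0.2616]
tool_rot: [180.0, 0.0, 134.5]
force: [0.4, -0.2, -1.7]
grip_width: 0.0436
grasp_force: 50.0
```

```bash
python3 st.py
```

```text
6.525 [0.426  0.2811 0.2616] [179.99   0.   134.45] toolF [-0.38  0.12  1.67] T [ 0.1    0.019 -0.002]
u 34.98
```

Emit:
drive_tool --moves '[{"x": -0.7, "y": 0, "z": 0, "rx": 0, "ry": 0, "rz": 0, "fingers": 1}, {"x": -1.4, "y": 0, "z": 0, "rx": 0, "ry": 0, "rz": 0, "fingers": 1}, {"x": -1.4, "y": 0, "z": 0, "rx": 0, "ry": 0, "rz": 0, "fingers": 1}]'

```text
time_s: 6.9
tool_pos: [0.427, 0.2801, 0.2616]
tool_rot: [180.0, 0.0, 134.5]
force: [0.2, 0.6, -3.5]
grip_width: 0.0432
grasp_force: 50.0
```

```bash
python3 st.py
```

```text
6.9 [0.427  0.2801 0.2616] [179.99   0.   134.45] toolF [0.28 0.55 3.51] T [ 0.041 -0.012 -0.039]
u 36.35
```

Emit:
drive_tool --moves '[{"x": -0.7, "y": 0, "z": 0, "rx": 0, "ry": 0, "rz": 0, "fingers": 1}, {"x": -1.4, "y": 0, "z": 0, "rx": 0, "ry": 0, "rz": 0, "fingers": 1}, {"x": -1.4, "y": 0, "z": 0, "rx": 0, "ry": 0, "rz": 0, "fingers": 1}]'

```text
time_s: 7.28
tool_pos: [0.428, 0.2791, 0.2616]
tool_rot: [180.0, 0.0, 134.5]
force: [0.5, 0.3, -2.0]
grip_width: 0.043
grasp_force: 50.0
```

```bash
python3 st.py
```

```text
7.275 [0.428  0.2791 0.2616] [179.99   0.   134.46] toolF [-0.15  0.62  2.05] T [ 0.084 -0.056 -0.023]
u 37.77
```

Emit:
drive_tool --moves '[{"x": -0.7, "y": 0, "z": 0, "rx": 0, "ry": 0, "rz": 0, "fingers": 1}, {"x": -1.4, "y": 0, "z": 0, "rx": 0, "ry": 0, "rz": 0, "fingers": 1}, {"x": -1.4, "y": 0, "z": 0, "rx": 0, "ry": 0, "rz": 0, "fingers": 1}]'

```text
time_s: 7.65
tool_pos: [0.4285, 0.2785, 0.2615]
tool_rot: [-180.0, -0.0, 134.5]
force: [-1.7, 1.6, -2.8]
grip_width: 0.0434
grasp_force: 50.0
```

```bash
python3 st.py
```

```text
7.65 [0.4285 0.2785 0.2615] [-1.7999e+02 -4.0000e-02  1.3449e+02] toolF [ 2.34 -0.06  2.79] T [0.024 0.299 0.013]
u 38.56
```

Contact felt: +2.3 N along tool x, at tool u about 38.3. Before the swing I'll use the saved side picture to find how far the board sits off-centre between the pads.

```bash
python3 - <<'E'
from h import *
s=cam("side",3);im=s["image"].astype(int);r=rot([180,0,131.6]);p=np.array([.4187,.2886,.2615])
for y in (164,166,168,170,173,176,178): print(y,240,[tuple(v) for v in im[y,240:264].tolist()])
P=lambda v:proj(s,p+r.apply(np.array(v)/1000)).round(2).tolist()
print("finger tip", [P([x,yy,8]) for x in(9.5,-9.5) for yy in(22,37)])
print("handle near", [[P([x,22,z]) for x in(5,-5)] for z in (10,20,30)])
print("handle far", [[P([x,-22,z]) for x in(5,-5)] for z in (10,20,30)])
E
```

```text
164 240 [(178, 177, 169), (179, 179, 170), (102, 100, 100), (100, 98, 100), (100, 98, 98), (100, 99, 97), (63, 63, 62), (56, 55, 54), (58, 56, 57), (55, 55, 54), (57, 56, 53), (57, 56, 56), (57, 57, 54), (54, 51, 51), (57, 55, 55), (73, 64, 57), (177, 178, 169), (179, 179, 171), (178, 179, 171), (177, 177, 170), (177, 176, 170), (178, 178, 171), (177, 178, 169), (178, 178, 171)]
166 240 [(178, 179, 170), (177, 177, 169), (112, 109, 109), (106, 104, 104), (100, 98, 97), (99, 96, 97), (69, 67, 67), (58, 55, 52), (58, 57, 56), (56, 56, 55), (59, 56, 55), (57, 56, 53), (59, 58, 57), (56, 55, 55), (58, 57, 54), (66, 61, 55), (100, 79, 64), (94, 75, 63), (87, 72, 61), (178, 179, 171), (178, 178, 171), (176, 176, 169), (179, 178, 172), (179, 177, 170)]
168 240 [(159, 159, 151), (174, 174, 166), (147, 144, 141), (109, 107, 107), (104, 102, 100), (100, 98, 98), (71, 70, 70), (54, 55, 54), (59, 57, 56), (57, 55, 54), (58, 58, 57), (58, 56, 56), (58, 57, 56), (56, 55, 55), (56, 55, 53), (69, 62, 58), (95, 75, 62), (97, 78, 64), (84, 68, 59), (177, 176, 168), (177, 177, 169), (177, 177, 169), (1
[... 1208 characters left out ...]
), (118, 115, 112), (116, 113, 108), (140, 138, 136), (110, 107, 108), (105, 102, 101), (102, 101, 100), (128, 124, 123), (117, 114, 110), (116, 114, 109), (107, 85, 71), (103, 81, 67), (104, 82, 68), (97, 77, 65), (85, 72, 61), (88, 73, 62), (84, 71, 60), (84, 70, 61), (90, 75, 64), (87, 73, 64), (118, 114, 111), (117, 113, 108), (117, 114, 110), (115, 112, 109)]
finger tip [[251.07, 158.86], [252.04, 155.61], [258.21, 159.25], [259.12, 155.99]]
handle near [[[252.81, 159.57], [256.56, 159.77]], [[253.05, 162.64], [256.79, 162.84]], [[253.3, 165.68], [257.02, 165.89]]]
handle far [[[249.9, 169.45], [253.75, 169.66]], [[250.17, 172.56], [254.0, 172.77]], [[250.43, 175.63], [254.25, 175.84]]]
```

Emit:
drive_tool --moves '[{"x": 2, "y": 0, "z": 0, "rx": 0, "ry": 0, "rz": 0, "fingers": 1}, {"x": 4, "y": 0, "z": 0, "rx": 0, "ry": 0, "rz": 0, "fingers": 1}, {"x": 5.8, "y": 0, "z": 0, "rx": 0, "ry": 0, "rz": 0, "fingers": 1}, {"x": 5.1, "y": 0, "z": 0, "rx": 0, "ry": -0.0873, "rz": 0, "fingers": 1}, {"x": 4.3, "y": 0, "z": -0.1, "rx": 0, "ry": -0.1745, "rz": 0, "fingers": 1}, {"x": 3.6, "y": 0, "z": -0.3, "rx": 0, "ry": -0.262, "rz": 0, "fingers": 1}, {"x": 2.9, "y": 0, "z": -0.5, "rx": 0, "ry": -0.349, "rz": 0, "fingers": 1}, {"x": 2.9, "y": 0, "z": -0.5, "rx": 0, "ry": -0.349, "rz": 0, "fingers": 1}, {"x": 2.9, "y": 0, "z": -0.5, "rx": 0, "ry": -0.349, "rz": 0, "fingers": 1}]'

```text
time_s: 8.78
tool_pos: [0.4272, 0.2799, 0.2622]
tool_rot: [180.0, 19.9, 134.4]
force: [0.3, -0.1, -1.6]
grip_width: 0.0433
grasp_force: 50.0
```

```bash
cat >> st.py <<'E'
h=o["tool_pos"]+r.apply([0,0,-.0085]); n=-r.as_matrix()[:,0]
print("hole u,h",round(float((h-[.4034,.3079,0])@d)*1000,2),round((h[2]-.27)*1000,2),"tilt",round(float(np.degrees(np.arcsin(n[2]))),2),"F world",o["force"].round(2))
E
python3 st.py
```

```text
8.775 [0.4272 0.2799 0.2622] [179.98  19.92 134.4 ] toolF [0.27 0.18 1.59] T [ 0.036  0.655 -0.004]
u 36.67
hole u,h 33.78 0.22 tilt 19.92 F world [ 0.33 -0.08 -1.59]
```

Emit:
drive_tool --moves '[{"x": -0.5, "y": 0, "z": 0, "rx": 0, "ry": -0.0873, "rz": 0, "fingers": 1}, {"x": -1.1, "y": 0, "z": -0.1, "rx": 0, "ry": -0.1745, "rz": 0, "fingers": 1}, {"x": -1.8, "y": 0, "z": -0.25, "rx": 0, "ry": -0.262, "rz": 0, "fingers": 1}, {"x": -2.45, "y": 0, "z": -0.45, "rx": 0, "ry": -0.349, "rz": 0, "fingers": 1}, {"x": -2.45, "y": 0, "z": -0.45, "rx": 0, "ry": -0.349, "rz": 0, "fingers": 1}, {"x": -2.45, "y": 0, "z": -0.45, "rx": 0, "ry": -0.349, "rz": 0, "fingers": 1}]'

```text
time_s: 9.52
tool_pos: [0.429, 0.2781, 0.2636]
tool_rot: [179.9, 39.9, 134.3]
force: [-0.4, -0.4, -1.6]
grip_width: 0.043
grasp_force: 50.0
```

```bash
python3 st.py
```

```text
9.525 [0.429  0.2781 0.2636] [179.95  39.85 134.3 ] toolF [ 1.01 -0.57  1.29] T [ 0.037  1.157 -0.028]
u 39.14
hole u,h 33.7 0.09 tilt 39.85 F world [-0.37 -0.44 -1.64]
```

Emit:
drive_tool --moves '[{"x": -1.5, "y": 0, "z": -0.2, "rx": 0, "ry": 0, "rz": 0, "fingers": 1}, {"x": -3.5, "y": 0, "z": -0.2, "rx": 0, "ry": 0, "rz": 0, "fingers": 1}, {"x": -5.5, "y": 0, "z": -0.2, "rx": 0, "ry": 0, "rz": 0, "fingers": 1}, {"x": -7.5, "y": 0, "z": -0.2, "rx": 0, "ry": 0, "rz": 0, "fingers": 1}, {"x": -9, "y": 0, "z": -0.2, "rx": 0, "ry": 0, "rz": 0, "fingers": 1}, {"x": -9, "y": 0, "z": -0.2, "rx": 0, "ry": 0, "rz": 0, "fingers": 1}, {"x": -9, "y": 0, "z": -0.2, "rx": 0, "ry": 0, "rz": 0, "fingers": 1}]'

```text
time_s: 10.4
tool_pos: [0.433, 0.2739, 0.2692]
tool_rot: [-180.0, 40.0, 134.5]
force: [-0.2, 0.4, -2.4]
grip_width: 0.0434
grasp_force: 50.0
```

```bash
python3 st.py
```

```text
10.4 [0.433  0.2739 0.2692] [-180.     39.99  134.47] toolF [1.88 0.12 1.53] T [-0.019  1.253  0.028]
u 44.99
hole u,h 39.53 5.72 tilt 39.99 F world [-0.23  0.41 -2.38]
```

Emit:
drive_tool --moves '[{"x": -1.5, "y": 0, "z": 0.2, "rx": 0, "ry": 0, "rz": 0, "fingers": 1}, {"x": -3, "y": 0, "z": 0.4, "rx": 0, "ry": 0, "rz": 0, "fingers": 1}, {"x": -4.5, "y": 0, "z": 0.4, "rx": 0, "ry": 0, "rz": 0, "fingers": 1}, {"x": -5.5, "y": 0, "z": 0.4, "rx": 0, "ry": 0, "rz": 0, "fingers": 1}, {"x": -5.5, "y": 0, "z": 0.4, "rx": 0, "ry": 0, "rz": 0, "fingers": 1}]'

```text
time_s: 11.02
tool_pos: [0.4363, 0.2707, 0.2726]
tool_rot: [180.0, 40.0, 134.4]
force: [-0.6, -0.7, -2.0]
grip_width: 0.0436
grasp_force: 50.0
```

```bash
cat >> st.py <<'E'
import sys
if len(sys.argv)>1:
    v=np.array([float((h-[.4034,.3079,0])@d)*1000-33.3,(h[2]-.27)*1000]); print("travel",round(v@[.766,.643],2),"n",round(v@[-.643,.766],2))
E
python3 st.py 1
```

```text
11.025 [0.4363 0.2707 0.2726] [179.98  39.99 134.44] toolF [ 1.26 -0.96  1.61] T [ 0.029  1.256 -0.008]
u 49.62
hole u,h 44.16 9.11 tilt 39.99 F world [-0.63 -0.72 -2.04]
travel 14.17 n -0.01
```

Emit:
drive_tool --moves '[{"x": -1, "y": 0, "z": 0, "rx": 0, "ry": 0, "rz": 0, "fingers": 1}, {"x": -2, "y": 0, "z": 0, "rx": 0, "ry": 0, "rz": 0, "fingers": 1}, {"x": -3, "y": 0, "z": 0, "rx": 0, "ry": 0, "rz": 0, "fingers": 1}, {"x": -4, "y": 0, "z": 0, "rx": 0, "ry": 0, "rz": 0, "fingers": 1}, {"x": -4, "y": 0, "z": 0, "rx": 0, "ry": 0, "rz": 0, "fingers": 1}]'

```text
time_s: 11.65
tool_pos: [0.4385, 0.2685, 0.2752]
tool_rot: [180.0, 40.0, 134.4]
force: [-0.2, 0.7, -2.1]
grip_width: 0.0431
grasp_force: 50.0
```

```bash
python3 st.py 1
```

```text
11.65 [0.4385 0.2685 0.2752] [179.98  40.   134.44] toolF [1.81 0.33 1.18] T [ 0.041  1.203 -0.02 ]
u 52.67
hole u,h 47.21 11.75 tilt 40.0 F world [-0.21  0.67 -2.07]
travel 18.21 n 0.06
```

Past the first contact zone with no load on the hook. I'll continue.

Emit:
drive_tool --moves '[{"x": -1, "y": 0, "z": 0, "rx": 0, "ry": 0, "rz": 0, "fingers": 1}, {"x": -2, "y": 0, "z": 0, "rx": 0, "ry": 0, "rz": 0, "fingers": 1}, {"x": -3, "y": 0, "z": 0, "rx": 0, "ry": 0, "rz": 0, "fingers": 1}, {"x": -4, "y": 0, "z": 0, "rx": 0, "ry": 0, "rz": 0, "fingers": 1}, {"x": -5, "y": 0, "z": 0, "rx": 0, "ry": 0, "rz": 0, "fingers": 1}, {"x": -5, "y": 0, "z": 0, "rx": 0, "ry": 0, "rz": 0, "fingers": 1}]'

```text
time_s: 12.4
tool_pos: [0.4412, 0.2656, 0.2784]
tool_rot: [180.0, 40.0, 134.4]
force: [-0.7, 0.6, -1.9]
grip_width: 0.0432
grasp_force: 50.0
```

```bash
python3 st.py 1
```

```text
12.4 [0.4412 0.2656 0.2784] [179.98  40.   134.44] toolF [ 1.94 -0.09  0.83] T [ 0.029  1.204 -0.118]
u 56.64
hole u,h 51.18 14.96 tilt 40.0 F world [-0.73  0.61 -1.88]
travel 23.31 n -0.04
```

Emit:
drive_tool --moves '[{"x": -1.2, "y": 0, "z": 0, "rx": 0, "ry": 0, "rz": 0, "fingers": 1}, {"x": -2.4, "y": 0, "z": 0, "rx": 0, "ry": 0, "rz": 0, "fingers": 1}, {"x": -3.6, "y": 0, "z": 0, "rx": 0, "ry": 0, "rz": 0, "fingers": 1}, {"x": -4.8, "y": 0, "z": 0, "rx": 0, "ry": 0, "rz": 0, "fingers": 1}, {"x": -6, "y": 0, "z": 0, "rx": 0, "ry": 0, "rz": 0, "fingers": 1}, {"x": -7, "y": 0, "z": 0, "rx": 0, "ry": 0, "rz": 0, "fingers": 1}, {"x": -7, "y": 0, "z": 0, "rx": 0, "ry": 0, "rz": 0, "fingers": 1}]'

```text
time_s: 13.28
tool_pos: [0.4449, 0.2618, 0.2828]
tool_rot: [180.0, 40.0, 134.4]
force: [-0.5, 0.2, -2.0]
grip_width: 0.0431
grasp_force: 50.0
```

```bash
python3 st.py 1
```

```text
13.275 [0.4449 0.2618 0.2828] [179.99  40.   134.44] toolF [ 1.69 -0.17  1.25] T [ 0.043  1.238 -0.039]
u 62.01
hole u,h 56.54 19.32 tilt 40.0 F world [-0.46  0.23 -2.04]
travel 30.23 n -0.14
```

Emit:
drive_tool --moves '[{"x": -2, "y": 0, "z": -0.1, "rx": 0, "ry": 0, "rz": 0, "fingers": 1}, {"x": -4, "y": 0, "z": -0.1, "rx": 0, "ry": 0, "rz": 0, "fingers": 1}, {"x": -6, "y": 0, "z": -0.1, "rx": 0, "ry": 0, "rz": 0, "fingers": 1}, {"x": -8, "y": 0, "z": -0.1, "rx": 0, "ry": 0, "rz": 0, "fingers": 1}, {"x": -10, "y": 0, "z": -0.1, "rx": 0, "ry": 0, "rz": 0, "fingers": 1}, {"x": -14, "y": 0, "z": -0.1, "rx": 0, "ry": 0, "rz": 0, "fingers": 1}, {"x": -20, "y": 0, "z": -0.1, "rx": 0, "ry": 0, "rz": 0, "fingers": 1}, {"x": -30, "y": 0, "z": -0.1, "rx": 0, "ry": 0, "rz": 0, "fingers": 1}, {"x": -40, "y": 0, "z": -0.1, "rx": 0, "ry": 0, "rz": 0, "fingers": 1}, {"x": -40, "y": 0, "z": -0.1, "rx": 0, "ry": 0, "rz": 0, "fingers": 1}]'

```text
time_s: 14.52
tool_pos: [0.467, 0.2393, 0.3095]
tool_rot: [179.9, 40.0, 134.3]
force: [-0.1, 0.8, -1.9]
grip_width: 0.0432
grasp_force: 50.0
```

```bash
python3 st.py 1; python3 - <<'E'
from h import *
from cell import sensors
o=sensors.get_obs()
# free slot, board up; raise & untilt first: target over slot, tool y along 24.4 -> yaw 114.4
p=np.array([.5433,.0326,0])
print(delta(o["tool_pos"],o["tool_rot"],o["tool_pos"]+[.0,-.0,.04],[180,0,134.4]))
print(delta(o["tool_pos"],o["tool_rot"],p+[0,0,.36],[180,0,114.4]))
E
```

```text
14.525 [0.467  0.2393 0.3095] [179.88  39.99 134.28] toolF [1.7  0.44 1.03] T [ 0.042  1.216 -0.005]
u 93.46
hole u,h 88.0 45.99 tilt 39.99 F world [-0.13  0.76 -1.88]
travel 71.47 n 0.06
(array([-25.7,   0.1, -30.6]), array([ 0.001,  0.698, -0.001]))
(array([-186.7,  -89.9,   90.5]), array([0.123, 0.691, 0.333]))
```

Clear of the barb with no load on the hook. Now I'll bring the board upright and carry it over the rack.

Emit:
drive_tool --moves '[{"x": -8, "y": -4, "z": 4, "rx": 0.005, "ry": 0.03, "rz": 0.014, "fingers": 1}, {"x": -22, "y": -11, "z": 11, "rx": 0.015, "ry": 0.08, "rz": 0.04, "fingers": 1}, {"x": -37, "y": -18, "z": 18, "rx": 0.025, "ry": 0.138, "rz": 0.067, "fingers": 1}, {"x": -56, "y": -27, "z": 27, "rx": 0.037, "ry": 0.207, "rz": 0.1, "fingers": 1}, {"x": -75, "y": -36, "z": 36, "rx": 0.049, "ry": 0.276, "rz": 0.133, "fingers": 1}, {"x": -93, "y": -45, "z": 45, "rx": 0.061, "ry": 0.345, "rz": 0.167, "fingers": 1}, {"x": -112, "y": -54, "z": 54, "rx": 0.074, "ry": 0.415, "rz": 0.2, "fingers": 1}, {"x": -131, "y": -63, "z": 63, "rx": 0.086, "ry": 0.484, "rz": 0.233, "fingers": 1}, {"x": -149, "y": -72, "z": 72, "rx": 0.098, "ry": 0.553, "rz": 0.266, "fingers": 1}, {"x": -168, "y": -81, "z": 81, "rx": 0.111, "ry": 0.622, "rz": 0.3, "fingers": 1}, {"x": -181, "y": -87, "z": 87, "rx": 0.119, "ry": 0.67, "rz": 0.323, "fingers": 1}, {"x": -187, "y": -90, "z": 90.5, "rx": 0.123, "ry": 0.691, "rz": 0.333, "fingers": 1}, {"x": -187, "y": -90, "z": 90.5, "rx": 0.123, "ry": 0.691, "rz": 0.333, "fingers": 1}, {"x": -187, "y": -90, "z": 90.5, "rx": 0.123, "ry": 0.691, "rz": 0.333, "fingers": 1}, {"x": -187, "y": -90, "z": 90.5, "rx": 0.123, "ry": 0.691, "rz": 0.333, "fingers": 1}]'

```text
time_s: 16.4
tool_pos: [0.5427, 0.0347, 0.3593]
tool_rot: [-179.9, -0.0, 114.7]
force: [-0.3, 0.2, -0.9]
grip_width: 0.0436
grasp_force: 50.0
```

```bash
python3 look.py 4; python3 - <<'E'
from h import *
s=cam("side",4);t=cam("top",4)
z=lambda i,x,y,w,h,k: cv2.resize(i[y:y+h,x:x+w],(w*k,h*k),interpolation=cv2.INTER_CUBIC)[:,:,::-1]
cv2.imwrite("pics/c6.png",np.hstack([z(s["image"],310,150,80,120,5),z(t["image"],325,150,80,120,5)]))
E
```

```text
16.4 [0.5427 0.0347 0.3593] [-1.7989e+02 -1.0000e-02  1.1468e+02] [-0.31  0.24 -0.86] [-35.1   3.3  30.4  86.8  -1.6  90.5  19.9] 0.0436
```

View pics/c6.png

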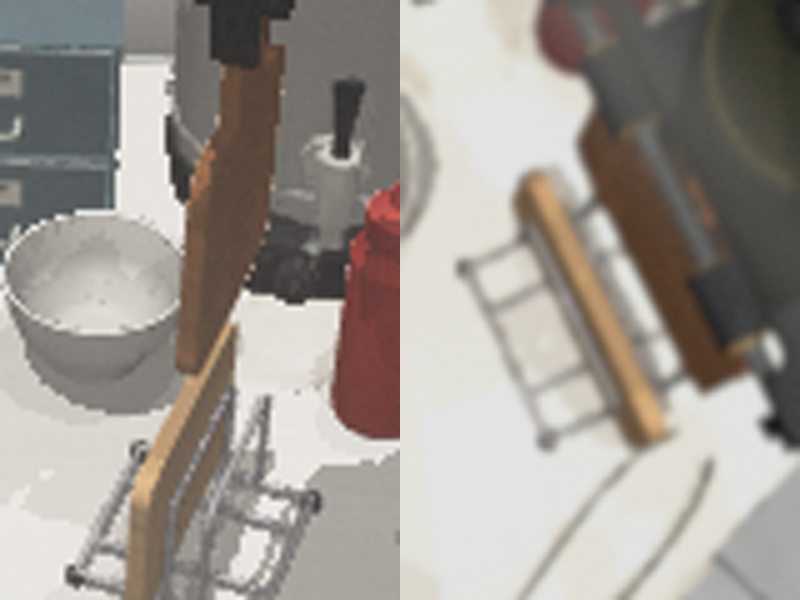

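The side crop shows the board upright above the rack, its near lower corner at (178–198, 372), with the small board's near top edge at (140,490). The top crop shows the board's brown face with its lower near corner at about (703,390).

```bash
python3 - <<'E'
from h import *
s=cam("side",4);t=cam("top",4);p=np.array([.5427,.0347,.3593]);r=rot([-179.89,0,114.68])
for n,c,x0 in(("side",s,310),("top",t,325)):
  P=lambda v:((proj(c,p+r.apply(np.array(v)/1000))-[x0,150]+.5)*5-.5).round(1).tolist()
  for y in(-65,65): print(n,y,"bottom",[P([x,y,181.25]) for x in(5,-5)],"shoulder",[P([x,y,49]) for x in(5,-5)],"mid",[P([x,y,115]) for x in (5,-5)])
im=s["image"].astype(int)
for y in(205,210,215,218,221,223): print(y,342,[tuple(v) for v in im[y,342:356].tolist()])
for y in (195,200): print(y,342,[v[0] for v in im[y,342:370].tolist()])
it=t["image"].astype(int)
for y in (222,224,226,228): print("top",y,375,[tuple(v) for v in it[y,378:394].tolist()])
E
```

```text
side -65 bottom [[180.3, 384.9], [199.6, 390.0]] shoulder [[195.7, 174.5], [216.4, 179.6]] mid [[187.7, 283.2], [207.7, 288.3]]
side 65 bottom [[256.9, 229.6], [274.9, 234.1]] shoulder [[276.3, 25.0], [295.6, 29.4]] mid [[266.3, 130.5], [284.9, 134.9]]
top -65 bottom [[301.7, 394.6], [321.2, 385.2]] shoulder [[356.2, 368.1], [378.9, 357.1]] mid [[326.9, 382.4], [347.9, 372.2]]
top 65 bottom [[175.2, 142.9], [194.4, 133.8]] shoulder [[208.2, 76.3], [230.5, 65.8]] mid [[190.5, 112.0], [211.2, 102.3]]
205 342 [(163, 160, 152), (168, 165, 159), (169, 165, 157), (167, 164, 156), (125, 105, 90), (116, 89, 71), (118, 91, 74), (117, 90, 73), (101, 80, 65), (92, 75, 63), (93, 75, 65), (93, 76, 65), (95, 76, 64), (96, 78, 66)]
210 342 [(189, 186, 178), (181, 176, 169), (165, 160, 155), (205, 201, 192), (117, 93, 77), (116, 89, 73), (117, 90, 73), (111, 86, 69), (95, 76, 66), (92, 76, 64), (95, 76, 66), (99, 80, 66), (102, 82, 69), (97, 79, 68)]
215 342 [(124, 120, 116), (122, 119, 115), (116, 115, 109), (116, 102, 91), (110, 87, 72), (109, 87, 72), (110, 86, 73), (102, 80, 66), (100, 81, 70), 
[... 1375 characters left out ...]
, (83, 58, 41), (80, 56, 37), (81, 56, 40), (82, 57, 39), (84, 59, 41), (84, 59, 41), (86, 61, 44), (90, 67, 52), (99, 78, 65), (118, 101, 88)]
top 226 375 [(131, 130, 125), (139, 137, 133), (151, 151, 147), (171, 170, 165), (175, 172, 166), (148, 141, 134), (112, 98, 88), (86, 65, 50), (82, 59, 42), (88, 67, 54), (100, 84, 75), (120, 109, 100), (146, 139, 131), (171, 168, 160), (187, 184, 177), (201, 200, 192)]
top 228 375 [(161, 159, 152), (203, 202, 195), (222, 222, 219), (226, 227, 223), (226, 227, 223), (216, 217, 210), (180, 176, 169), (149, 141, 132), (149, 143, 134), (170, 167, 160), (194, 193, 186), (215, 214, 207), (222, 223, 220), (225, 226, 223), (227, 228, 225), (227, 228, 225)]
```

```bash
python3 - <<'E'
from h import *
s=cam("side",4)
C=np.array([.5390,.0418,0]);a=np.radians(114.4);X=np.array([np.cos(a),np.sin(a),0]);Y=np.array([np.cos(a-np.pi/2),np.sin(a-np.pi/2),0])
P=lambda v:((proj(s,C+X*v[0]/1e3+Y*v[1]/1e3+[0,0,v[2]/1e3])-[310,150]+.5)*5-.5).round(1).tolist()
for x in(20,0,-20): print(x,"far top",P([x,50,80]),"near top",P([x,-50,80]),"near bottom",P([x,-50,9]))
for x in(5,15): print("small near", P([x,-75,109]),P([x,-75,9]),"far",P([x,75,109]))
print("feet",[P([x,y,4]) for x in(52,-52) for y in(-52,52)])
cv2.imwrite("pics/c7.png",cv2.resize(cam("side",0)["image"][215:275,330:390],None,fx=10,fy=10,interpolation=cv2.INTER_CUBIC)[:,:,::-1])
E
```

```text
20 far top [197.0, 371.6] near top [137.4, 491.8] near bottom [131.9, 583.6]
0 far top [231.4, 380.9] near top [173.4, 502.1] near bottom [166.7, 593.9]
-20 far top [266.0, 390.2] near top [209.8, 512.5] near bottom [201.8, 604.4]
small near [151.3, 492.4] [142.8, 623.9] far [239.9, 311.6]
small near [132.8, 487.1] [125.2, 618.6] far [222.7, 307.0]
feet [[75.3, 576.0], [138.1, 451.6], [256.7, 630.1], [310.9, 500.3]]
```

View pics/c7.png

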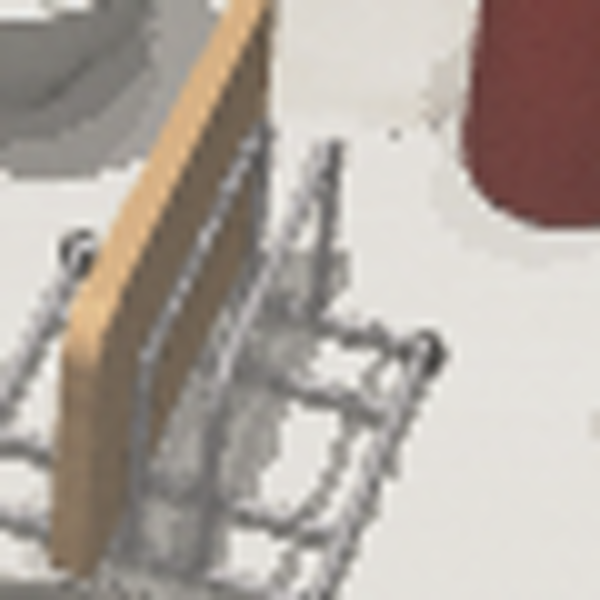

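The crop shows the arch beside the small board running from (262,125) to (145,355) and the empty slot's outer arch from (332,145) to (215,375), within about 1 px of where I projected them. I'll shift 3.6 mm towards the empty slot and lower the board to just above the arches.

Emit:
drive_tool --moves '[{"x": -1.5, "y": -0.2, "z": 5, "rx": 0, "ry": 0, "rz": 0.005, "fingers": 1}, {"x": -3.6, "y": -0.4, "z": 18, "rx": 0, "ry": 0, "rz": 0.005, "fingers": 1}, {"x": -3.6, "y": -0.4, "z": 33, "rx": 0, "ry": 0, "rz": 0.005, "fingers": 1}, {"x": -3.6, "y": -0.4, "z": 48, "rx": 0, "ry": 0, "rz": 0.005, "fingers": 1}, {"x": -3.6, "y": -0.4, "z": 62, "rx": 0, "ry": 0, "rz": 0.005, "fingers": 1}, {"x": -3.6, "y": -0.4, "z": 71, "rx": 0, "ry": 0, "rz": 0.005, "fingers": 1}, {"x": -3.6, "y": -0.4, "z": 74, "rx": 0, "ry": 0, "rz": 0.005, "fingers": 1}, {"x": -3.6, "y": -0.4, "z": 74, "rx": 0, "ry": 0, "rz": 0.005, "fingers": 1}, {"x": -3.6, "y": -0.4, "z": 74, "rx": 0, "ry": 0, "rz": 0.005, "fingers": 1}]'

```text
time_s: 17.62
tool_pos: [0.5445, 0.0298, 0.286]
tool_rot: [-180.0, 0.0, 114.2]
force: [0.7, -0.4, -1.5]
grip_width: 0.0435
grasp_force: 50.0
```

```bash
python3 look.py 5; python3 - <<'E'
from h import *
s=cam("side",5)
cv2.imwrite("pics/c8.png",cv2.resize(s["image"][215:275,330:390],None,fx=10,fy=10,interpolation=cv2.INTER_CUBIC)[:,:,::-1])
E
```

```text
17.625 [0.5445 0.0298 0.286 ] [-1.7997e+02  2.0000e-02  1.1425e+02] [ 0.71 -0.41 -1.45] [-34.7   4.1  30.6  94.3  -2.1  82.2  20.3] 0.0435
```

View pics/c8.png

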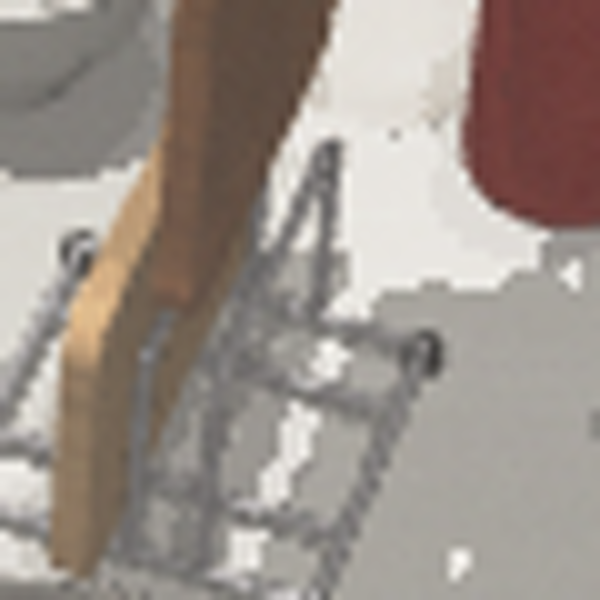

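The crop shows the board's near lower edge at about (163–192, 300), above and to the right of the arch beside the small board.

```bash
python3 - <<'E'
from h import *
from cell import sensors
o=sensors.get_obs();print(o["tool_pos"],o["tool_rot"])
s=cam("side",5);im=s["image"].astype(int)
C=np.array([.5390,.0418,0]);a=np.radians(114.4);X=np.array([np.cos(a),np.sin(a),0]);Y=np.array([np.cos(a-np.pi/2),np.sin(a-np.pi/2),0])
P=lambda v:(proj(s,C+X*v[0]/1e3+Y*v[1]/1e3+[0,0,v[2]/1e3])).round(2).tolist()
for z in(105,115,125,135): print(z,"slot",P([-5,-65,z]),P([-15,-65,z]))
for y in(222,226,230,234,238,241,243): print(y,342,[v[0] for v in im[y,342:358].tolist()],[v[0]-v[2] for v in im[y,342:358].tolist()])
E
```

```text
[0.54441858 0.02982037 0.28592701] [-1.79963118e+02  1.65280438e-02  1.14245345e+02]
105 slot [344.76, 247.63] [348.47, 248.69]
115 slot [344.96, 244.87] [348.69, 245.93]
125 slot [345.17, 242.08] [348.91, 243.14]
135 slot [345.38, 239.27] [349.14, 240.32]
222 342 [130, 129, 129, 130, 137, 117, 119, 117, 110, 98, 93, 95, 94, 94, 94, 94] [7, 7, 6, 7, 17, 43, 44, 45, 39, 30, 29, 28, 27, 29, 28, 29]
226 342 [131, 131, 143, 144, 132, 115, 115, 116, 108, 96, 94, 95, 93, 95, 96, 97] [9, 9, 9, 8, 28, 41, 42, 42, 37, 30, 28, 27, 27, 32, 29, 31]
230 342 [144, 149, 149, 185, 134, 113, 111, 112, 101, 95, 94, 99, 95, 103, 97, 126] [10, 9, 11, 68, 49, 40, 39, 39, 32, 26, 27, 31, 29, 33, 30, 29]
234 342 [212, 187, 188, 187, 116, 114, 114, 110, 97, 95, 95, 99, 99, 99, 132, 216] [27, 68, 68, 70, 41, 39, 40, 38, 27, 28, 28, 33, 29, 26, 6, 11]
238 342 [186, 186, 183, 112, 115, 114, 112, 105, 100, 104, 96, 100, 104, 107, 159, 204] [68, 68, 67, 33, 42, 40, 38, 32, 29, 34, 29, 30, 25, 4, 8, 10]
241 342 [187, 146, 112, 116, 120, 120, 117, 107, 102, 100, 105, 113, 112, 108, 105, 123] [69, 48, 32, 36, 43, 42, 41, 36, 32, 30, 31, 33, 13, 3, 3, 3]
243 342 [159, 114, 111, 124, 128, 128, 128, 109, 99, 108, 112, 111, 113, 111, 124, 151] [54, 29, 31, 42, 50, 50, 49, 35, 28, 31, 32, 11, 6, 4, 4, 11]
```

```bash
python3 - <<'E'
from h import *
t=cam("top",5);im=t["image"].astype(int);t0=cam("top",0)["image"].astype(int)
C=np.array([.5390,.0418,0]);a=np.radians(114.4);X=np.array([np.cos(a),np.sin(a),0]);Y=np.array([np.cos(a-np.pi/2),np.sin(a-np.pi/2),0])
P=lambda v:proj(t,C+X*v[0]/1e3+Y*v[1]/1e3+[0,0,v[2]/1e3])
A,B=P([-5,-60,105]),P([-5,60,105]); 
A1,B1=P([5,-60,109]),P([5,60,109]); A2,B2=P([15,-60,109]),P([15,60,109]);F=[P([x,y,4]).round(1).tolist() for x in(52,-52) for y in(-52,52)]
L=lambda A,B,y: A[0]+(B[0]-A[0])*(y-A[1])/(B[1]-A[1])
print("feet",F)
for y in range(188,232,4):
    print(y,"pred board left",L(A,B,y).round(1),"small right,left",L(A1,B1,y).round(1),L(A2,B2,y).round(1),345,[v[0] for v in im[y,345:395].tolist()])
E
```

```text
feet [[354.1, 237.9], [337.4, 203.5], [388.4, 221.5], [371.4, 187.5]]
188 pred board left 359.7 small right,left 355.6 351.1 345 [225, 220, 190, 144, 115, 120, 151, 186, 201, 200, 194, 187, 184, 180, 164, 132, 101, 89, 89, 93, 94, 93, 91, 88, 83, 81, 85, 93, 97, 89, 81, 75, 69, 62, 58, 59, 63, 66, 69, 71, 78, 84, 90, 94, 90, 88, 87, 86, 85, 86]
192 pred board left 361.7 small right,left 357.5 353.1 345 [225, 219, 185, 138, 111, 108, 108, 121, 148, 174, 185, 181, 164, 142, 136, 132, 115, 99, 91, 86, 87, 87, 86, 84, 83, 82, 81, 80, 82, 90, 94, 89, 80, 79, 80, 68, 56, 57, 61, 60, 65, 67, 71, 73, 78, 84, 89, 92, 94, 92]
196 pred board left 363.7 small right,left 359.5 355.1 345 [226, 224, 210, 167, 119, 107, 116, 118, 111, 120, 149, 174, 184, 180, 161, 135, 136, 148, 145, 119, 94, 84, 81, 83, 82, 81, 84, 86, 84, 81, 81, 90, 92, 87, 81, 76, 73, 62, 54, 55, 54, 57, 61, 64, 63, 66, 68, 70, 74, 76]
200 pred board left 365.6 small right,left 361.5 357.0 345 [173, 184, 196, 201, 202, 189, 160, 137, 134, 125, 114, 126, 159, 182, 193, 188, 171, 153, 149, 143, 126, 106, 90, 83, 84, 87, 86, 84, 84
[... 1428 characters left out ...]
137, 140, 145, 133, 106, 90, 86, 85, 86, 81, 70, 52, 43, 50, 59, 69, 79, 90, 89, 91, 117, 137, 113]
224 pred board left 377.5 small right,left 373.3 368.8 345 [221, 201, 172, 171, 198, 219, 223, 220, 214, 210, 204, 195, 183, 169, 161, 157, 156, 153, 138, 133, 132, 117, 113, 133, 163, 181, 186, 175, 152, 136, 140, 145, 136, 109, 90, 84, 81, 82, 79, 78, 80, 85, 85, 83, 84, 90, 93, 101, 146, 172]
228 pred board left 379.5 small right,left 375.3 370.8 345 [226, 226, 222, 206, 178, 166, 171, 181, 194, 206, 215, 216, 214, 212, 212, 212, 212, 211, 204, 178, 146, 134, 130, 116, 116, 146, 185, 204, 205, 190, 158, 136, 135, 150, 164, 148, 115, 90, 87, 98, 119, 144, 171, 189, 195, 177, 129, 79, 58, 58]
```

Both views now put the board centred over the empty slot to within about 0.5 mm. I'll lower it.

Emit:
drive_tool --moves '[{"x": 0.2, "y": 0, "z": 4, "rx": 0, "ry": 0, "rz": 0, "fingers": 1}, {"x": 0.2, "y": 0, "z": 10, "rx": 0, "ry": 0, "rz": 0, "fingers": 1}, {"x": 0.2, "y": 0, "z": 16, "rx": 0, "ry": 0, "rz": 0, "fingers": 1}, {"x": 0.2, "y": 0, "z": 22, "rx": 0, "ry": 0, "rz": 0, "fingers": 1}, {"x": 0.2, "y": 0, "z": 28, "rx": 0, "ry": 0, "rz": 0, "fingers": 1}, {"x": 0.2, "y": 0, "z": 34, "rx": 0, "ry": 0, "rz": 0, "fingers": 1}, {"x": 0.2, "y": 0, "z": 38, "rx": 0, "ry": 0, "rz": 0, "fingers": 1}, {"x": 0.2, "y": 0, "z": 38, "rx": 0, "ry": 0, "rz": 0, "fingers": 1}]'

```text
time_s: 18.73
tool_pos: [0.5438, 0.03, 0.2471]
tool_rot: [-179.9, -0.0, 114.2]
force: [-0.4, -0.4, -2.2]
grip_width: 0.0435
grasp_force: 50.0
```

```bash
python3 st.py
```

```text
18.725 [0.5438 0.03   0.2471] [-179.87   -0.    114.25] toolF [-0.21 -0.51  2.21] T [ 0.036 -0.042  0.019]
u 296.32
hole u,h 296.32 -14.44 tilt -0.0 F world [-0.38 -0.41 -2.21]
```

Emit:
drive_tool --moves '[{"x": 0, "y": 0, "z": 5, "rx": 0, "ry": 0, "rz": 0, "fingers": 1}, {"x": 0, "y": 0, "z": 12, "rx": 0, "ry": 0, "rz": 0, "fingers": 1}, {"x": 0, "y": 0, "z": 19, "rx": 0, "ry": 0, "rz": 0, "fingers": 1}, {"x": 0, "y": 0, "z": 26, "rx": 0, "ry": 0, "rz": 0, "fingers": 1}, {"x": 0, "y": 0, "z": 33, "rx": 0, "ry": 0, "rz": 0, "fingers": 1}, {"x": 0, "y": 0, "z": 40, "rx": 0, "ry": 0, "rz": 0, "fingers": 1}, {"x": 0, "y": 0, "z": 46, "rx": 0, "ry": 0, "rz": 0, "fingers": 1}, {"x": 0, "y": 0, "z": 50, "rx": 0, "ry": 0, "rz": 0, "fingers": 1}, {"x": 0, "y": 0, "z": 50, "rx": 0, "ry": 0, "rz": 0, "fingers": 1}, {"x": 0, "y": 0, "z": 50, "rx": 0, "ry": 0, "rz": 0, "fingers": 1}]'

```text
time_s: 19.98
tool_pos: [0.5441, 0.03, 0.1977]
tool_rot: [-179.9, 0.0, 114.2]
force: [-0.4, -0.5, -2.5]
grip_width: 0.0432
grasp_force: 50.0
```

```bash
python3 st.py
```

```text
19.975 [0.5441 0.03   0.1977] [-1.7994e+02  1.0000e-02  1.1425e+02] toolF [-0.3  -0.6   2.54] T [ 0.087 -0.087 -0.024]
u 296.55
hole u,h 296.55 -63.85 tilt 0.01 F world [-0.42 -0.52 -2.54]
```

Expected floor contact is at TCP z about 0.190. I'll lower gently from here.

Emit:
drive_tool --moves '[{"x": 0, "y": 0, "z": 2, "rx": 0, "ry": 0, "rz": 0, "fingers": 1}, {"x": 0, "y": 0, "z": 4, "rx": 0, "ry": 0, "rz": 0, "fingers": 1}, {"x": 0, "y": 0, "z": 5, "rx": 0, "ry": 0, "rz": 0, "fingers": 1}, {"x": 0, "y": 0, "z": 5.5, "rx": 0, "ry": 0, "rz": 0, "fingers": 1}, {"x": 0, "y": 0, "z": 5.5, "rx": 0, "ry": 0, "rz": 0, "fingers": 1}]'

```text
time_s: 20.6
tool_pos: [0.5439, 0.0299, 0.1919]
tool_rot: [-179.9, 0.0, 114.2]
force: [0.6, -0.3, -2.4]
grip_width: 0.0435
grasp_force: 50.0
```

```bash
python3 st.py
```

```text
20.6 [0.5439 0.0299 0.1919] [-1.7990e+02  1.0000e-02  1.1424e+02] toolF [-0.57  0.44  2.43] T [ 0.029 -0.078  0.036]
u 296.44
hole u,h 296.44 -69.62 tilt 0.01 F world [ 0.64 -0.34 -2.43]
```

Emit:
drive_tool --moves '[{"x": 0, "y": 0, "z": 0.5, "rx": 0, "ry": 0, "rz": 0, "fingers": 1}, {"x": 0, "y": 0, "z": 1, "rx": 0, "ry": 0, "rz": 0, "fingers": 1}, {"x": 0, "y": 0, "z": 1.5, "rx": 0, "ry": 0, "rz": 0, "fingers": 1}, {"x": 0, "y": 0, "z": 1.5, "rx": 0, "ry": 0, "rz": 0, "fingers": 1}, {"x": 0, "y": 0, "z": 1.5, "rx": 0, "ry": 0, "rz": 0, "fingers": 1}]'

```text
time_s: 21.22
tool_pos: [0.5439, 0.03, 0.1904]
tool_rot: [-179.9, 0.0, 114.2]
force: [0.7, 0.1, -2.6]
grip_width: 0.0437
grasp_force: 50.0
```

```bash
python3 st.py
```

```text
21.225 [0.5439 0.03   0.1904] [-179.91    0.    114.25] toolF [-0.23  0.66  2.6 ] T [ 0.077 -0.106  0.042]
u 296.39
hole u,h 296.4 -71.08 tilt 0.0 F world [ 0.69  0.06 -2.6 ]
```

Emit:
drive_tool --moves '[{"x": 0, "y": 0, "z": 0.4, "rx": 0, "ry": 0, "rz": 0, "fingers": 1}, {"x": 0, "y": 0, "z": 0.8, "rx": 0, "ry": 0, "rz": 0, "fingers": 1}, {"x": 0, "y": 0, "z": 0.8, "rx": 0, "ry": 0, "rz": 0, "fingers": 1}, {"x": 0, "y": 0, "z": 0.8, "rx": 0, "ry": 0, "rz": 0, "fingers": 1}]'

```text
time_s: 21.72
tool_pos: [0.5441, 0.0298, 0.1901]
tool_rot: [-179.9, 0.0, 114.2]
force: [-0.8, -0.4, 4.4]
grip_width: 0.0436
grasp_force: 50.0
```

```bash
python3 st.py
```

```text
21.725 [0.5441 0.0298 0.1901] [-1.7994e+02  1.0000e-02  1.1424e+02] toolF [-0.01 -0.84 -4.42] T [ 0.53  -0.036 -0.001]
u 296.6
hole u,h 296.61 -71.39 tilt 0.01 F world [-0.75 -0.35  4.42]
```

The board is on the floor of the slot, at the expected height (0.190) and with about 4 N felt. I'll unload it slightly and open the fingers.

Emit:
drive_tool --moves '[{"x": 0, "y": 0, "z": -0.4, "rx": 0, "ry": 0, "rz": 0, "fingers": 1}, {"x": 0, "y": 0, "z": -0.4, "rx": 0, "ry": 0, "rz": 0, "fingers": 1}, {"x": 0, "y": 0, "z": -0.4, "rx": 0, "ry": 0, "rz": 0, "fingers": -0.1}, {"x": 0, "y": 0, "z": -0.4, "rx": 0, "ry": 0, "rz": 0, "fingers": -0.4}, {"x": 0, "y": 0, "z": -0.4, "rx": 0, "ry": 0, "rz": 0, "fingers": -0.8}, {"x": 0, "y": 0, "z": -0.4, "rx": 0, "ry": 0, "rz": 0, "fingers": -0.8}, {"x": 0, "y": 0, "z": -0.4, "rx": 0, "ry": 0, "rz": 0, "fingers": -0.8}]'

```text
time_s: 22.6
tool_pos: [0.5439, 0.03, 0.19]
tool_rot: [-179.9, 0.0, 114.2]
force: [-0.4, -0.5, -1.0]
grip_width: 0.0757
grasp_force: 0.0
```

```bash
python3 st.py
```

```text
22.6 [0.5439 0.03   0.19  ] [-1.7991e+02  1.0000e-02  1.1425e+02] toolF [-0.29 -0.55  1.05] T [ 0.047 -0.144  0.009]
u 296.4
hole u,h 296.41 -71.52 tilt 0.01 F world [-0.39 -0.49 -1.05]
```

Released. I'll lift straight up, clear of the board, then check.

Emit:
drive_tool --moves '[{"x": 0, "y": 0, "z": -3, "rx": 0, "ry": 0, "rz": 0, "fingers": -0.8}, {"x": 0, "y": 0, "z": -10, "rx": 0, "ry": 0, "rz": 0, "fingers": -0.8}, {"x": 0, "y": 0, "z": -20, "rx": 0, "ry": 0, "rz": 0, "fingers": -0.8}, {"x": 0, "y": 0, "z": -35, "rx": 0, "ry": 0, "rz": 0, "fingers": -0.8}, {"x": 0, "y": 0, "z": -55, "rx": 0, "ry": 0, "rz": 0, "fingers": -0.8}, {"x": 0, "y": 0, "z": -80, "rx": 0, "ry": 0, "rz": 0, "fingers": -0.8}, {"x": 0, "y": 0, "z": -110, "rx": 0, "ry": 0, "rz": 0, "fingers": -0.8}, {"x": 0, "y": 0, "z": -140, "rx": 0, "ry": 0, "rz": 0, "fingers": -0.8}, {"x": 0, "y": 0, "z": -150, "rx": 0, "ry": 0, "rz": 0, "fingers": -0.8}, {"x": 0, "y": 0, "z": -150, "rx": 0, "ry": 0, "rz": 0, "fingers": -0.8}, {"x": 0, "y": 0, "z": -150, "rx": 0, "ry": 0, "rz": 0, "fingers": -0.8}]'

```text
time_s: 23.98
tool_pos: [0.5436, 0.03, 0.3388]
tool_rot: [-179.8, -0.0, 114.2]
force: [0.1, 0.5, 0.1]
grip_width: 0.0784
grasp_force: 0.0
```

```bash
python3 look.py 6; python3 - <<'E'
from h import *
s=cam("side",6)
cv2.imwrite("pics/c9.png",cv2.resize(s["image"][140:280,200:400],None,fx=4,fy=4,interpolation=cv2.INTER_CUBIC)[:,:,::-1])
# near edge of the standing board, row by row, against the expected upright pose in the slot
C=np.array([.5390,.0418,0]);a=np.radians(114.4);X=np.array([np.cos(a),np.sin(a),0]);Y=np.array([np.cos(a-np.pi/2),np.sin(a-np.pi/2),0])
for z in(9,60,120,141,200,224): print(z,[proj(s,C+X*x/1e3+Y*(-.065 if z<142 else -.022)+[0,0,z/1e3]).round(1).tolist() for x in(-5,-15)])
E
```

```text
23.975 [0.5436 0.03   0.3388] [-1.7980e+02 -2.0000e-02  1.1425e+02] [0.1  0.54 0.1 ] [-34.9   3.5  30.6  88.9  -1.7  88.3  20. ] 0.0784
9 [[342.9, 272.8], [346.4, 273.9]]
60 [[343.9, 259.7], [347.5, 260.8]]
120 [[345.1, 243.5], [348.8, 244.5]]
141 [[345.5, 237.6], [349.3, 238.6]]
200 [[352.2, 209.5], [356.0, 210.5]]
224 [[352.8, 202.2], [356.7, 203.2]]
```

View pics/c9.png

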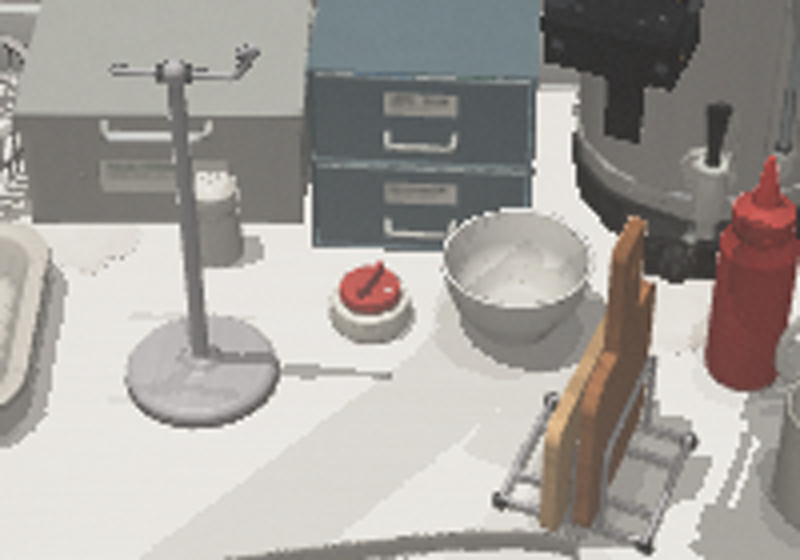

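The picture shows the paddle board upright in the empty slot, handle up at (630,225), beside the undisturbed small board (565,440). The stand is bare and the gripper is clear above, so I'm handing in.

```bash
python3 -c "
from cell import workorder; print(workorder.sign_off())"
```

```text
the job is handed in; nothing more can be done
None
```

The paddle board came off over the barb with about 2.3 N on the hook at most. It now stands upright, handle up, fully down in the empty slot; the small board and the things round it look undisturbed, and the job is handed in at about 24 s.

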